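# Turn the scraper round and clamp it for sharpening

### The job

One hand scraper lies in the three-bay rack the wrong way round, with its steel blade sticking out: draw it out, lay it down on the rubber mat and let go so that you can regrip it by its wooden handle, and put it in the sharpening jig blade first, flat on the saddle, with the blade fully home against the stop. Let go of it and clamp it by turning only the outer ring of the double knob clockwise as far as it goes, leaving the small inner knob as it is set. Do not disturb the other tools or anything else on the bench.

Things in the scene. Friction and masses are not known exactly. Their poses are not given: they have to be found in the camera images.
- scraper_mid (a point): Scraper, 221 mm long, 0.2 kg: point on its long axis where the wooden handle meets the dark steel collar, 13 mm above its underside; near its balance point. x runs to the blade tip, z up. Handle x = -105 to 0, 26 wide, 26 high; collar 0 to +16, same section; steel blade +16 to +116, 18 wide, 6 thick. Lying on the handle, its blade hovers 10 to 16 above the surface.
- scraper_tip (a point): Middle of the scraper blade's tip, same axes as scraper_mid.
- rack: Fixed plywood tool rack, three roofed bays side by side; origin on the table 50 mm in front of the middle of the mouth, x into the bays, z up. Mouth at x = 50, bays end open at x = 190; rack 206 wide, 54 high. Bay floors 10 above the table, roof underside at 44; bay centres y = -62, 0, 62, each 44 wide. No floor in front of the mouth but the table.
- file_mid (a point): File, stored correctly: blade in, handle out (handle 80 x 24 x 26 mm). Point where handle meets collar, 13 mm above its underside, 22 mm inside the rack mouth; x points to the blade. Leave alone.
- driver_mid (a point): Driver, stored correctly: blade in, handle out (handle 70 x 30 x 26 mm). Point where handle meets collar, 13 mm above its underside, 22 mm inside the rack mouth; x points to the blade. Leave alone.
- mat: Fixed grey rubber mat, 160 (x) x 250 (y) x 2 mm high, origin under its centre. Room to lay the scraper down, between two loose steel parts that stand on it.
- jig: Fixed sharpening jig; origin on the table under the blade entry, x the way the blade goes in, z up (mm). Saddle x -100 to 0, 50 wide, flat, top at 30, open at the sides. Guide walls x 5 to 50, 26 apart, tops at 53, open above; flare from x -3. Bridge x 50 to 100 over a slot 26 wide, beam at height 66 to 80. Slot floor at 38. Grinding wheel, guard and motor at x 146 to 290, up to 136 high.
- jig_entry (a point): Middle of the saddle's top face at the blade entry (jig x = 0, 30 mm above the table).
- jig_stop (a point): Where the blade tip meets the stop face, jig x = 97, at the height of the blade's middle when the scraper lies on the saddle (43 mm above the table).
- ring_centre (a point): Centre, half-way up, of the outer ring of the double knob on top of the bridge: knurled steel ring, 56 mm diameter, 26 high (82 to 108 above the table), vertical axis at jig x = 75, y = 0. The bridge's top is 2 mm below the ring.
- outer_ring (a joint): Outer ring angle, rad, growing clockwise seen from above: 0 open, 1.3 end stop (clamped). Starts at 0 to 0.35; friction about 0.08 N m. It drives a pad under the bridge down to the blade: 11.5 mm above the blade's top at 0, 0.5 mm above it at 1.3, so it bars the way if turned in before the blade is in.
- inner_knob (a joint): Angle of the small inner knob, rad, clockwise from above positive; black, 24 mm diameter, standing on the same axis from 109 to 131 above the table. Turns freely; must stay as it is.
- inner_mark (a point): End of the white line on top of the inner knob, 11 mm from its axis.
- sleeve: Loose tapered steel sleeve standing on the mat, 34 mm diameter at the foot, 55 high; origin under its centre. Bystander.
- cutter: Loose dark milling cutter standing on the mat, 40 mm diameter, 32 high; origin under its centre. Bystander.
- arbor: Loose steel arbor standing between rack and jig, 52 mm diameter at the foot, 105 high; origin under its centre. Bystander.
- tin: Loose closed tin behind the arbor, 60 mm diameter, 85 high; origin under its centre. Bystander.
- wrench: Loose wrench 170 mm long, lying along the left side. Bystander.
- vblock: Loose dark steel block 60 x 50 x 45 mm at the left. Bystander.
- carton: Loose cardboard carton 110 x 75 x 60 mm at the right. Bystander.
- scraper: The scraper itself: same axes as scraper_mid, origin 13 mm below it on the underside. At the start handle and collar are inside one of the rack's bays, the collar's front 6 mm inside the mouth, and the blade sticks out towards the robot.
Not all that is in view belongs to the job. Leave any blue look-alike of the scraper alone.

How it is judged:
By the outcome, as a careful person would: the job done as asked, in the order asked, and still so for the second after the job is handed in, with the robot touching nothing.
It also fails if it takes over 72 s, if anything falls off the work surface, if the arm or the gripper's body presses on something with over 40 N, if the wrist force passes 120 N, or if a joint passes its speed limit or range.

### The arm

A 7-joint arm with a two-finger parallel gripper is mounted at the origin on the work surface. World frame = base frame: x ahead of the robot, y to its left, z up, the work surface at z = 0. Lengths are in m, angles in degrees, forces in N, time in s.
With the tool pointing down it reaches from about 0.425 to 0.875 m from the base axis. Payload 4.7 kg.
Tool frame: the origin (TCP) lies on the centre line of the jaws, within the pads' length; the fingertips stand env.nose_length ahead of it and the grasp point (between the pads) lies 8 mm behind it (env.nose_length is the distance from the TCP to the fingertips, in m); y points along the fingers, z is the direction in which the jaws open and shut, and the axes are right-handed (so a half turn about y gives the same grasp; the last joint's range is limited). The gripper opens to 87 mm and grips with 3 to 60 N. Pads are 19 mm wide; open, the fingers measure 117 mm over their backs; the gripper's body (75 mm by 190 mm) begins 51 mm behind the grasp point.
Start: joints at [-73.046, 18.392, -4.016, 83.108, 1.295, 78.541, -3.26], TCP at [0.181, 0.624, 0.234] pointing down, gripper open.
Joint ranges: [-163.93, 163.93], [-17.29, 119.83], [-79.2, 71.16], [3.27, 140.29], [-89.18, 269.18], [5.43, 117.66], [-154.24, 154.24]. Speed limits (degrees/s): [147.25, 147.25, 180, 180, 180, 180, 180].

### API

Orientations are given as [roll, pitch, yaw] about the fixed x, y, z axes, in that order (R = Rz(yaw) Ry(pitch) Rx(roll)).
In Python, from cell import env, read_camera, camera_info, job, models gives the robot as it stands.
- The arm moves only by the tool move_arm, never from a script. Its argument "moves" is a list of rows, each a list of 6 numbers: the shift along the tool's x, y, z in mm, then the turn, a rotation vector about the tool's x, y, z in degrees. In form: [[x, y, z, ax, ay, az], ...]. A call has 1 to 20 rows; each row is the pose to reach, as a shift and turn from the pose commanded when the call began, along the tool's axes at that moment; what a row does not reach only later rows make up. A row lasts 1/12 s, in which the tool goes at most 41.7 mm and 7.16 degrees, less where a joint would pass 70% of its speed; a pose out of reach is approached as far as the arm can. A call with a gripper value outside its range is refused whole. "claw" is the finger opening in mm, from 0 to 87, set as the call begins (left out, the last holds). The fingers move at their own pace and stop on an object; "newtons" is the grip in N (left out, the last holds). Time passes only in rows, so rows that repeat a pose let the fingers close. It gives the time, the measured TCP pose, the force and the opening at its end, in the units of the state.
- env.get_obs(): the state, without advancing time (a new reading comes with each control period).
- read_camera(name): name is "side" or "top"; returns (picture, depth): 400x640x3 uint8, red, green, blue; 400x640 float32, m along the optical axis (not along the pixel's ray), 0 where there is no reading.
- camera_info(name): a dict with "fx", "fy", "cx", "cy" (pixels), "distortion" ([k1, k2, p1, p2, k3] as OpenCV has them; the pictures are not rectified), "R" (3x3) and "t" (3): a world point X has camera coordinates R X + t. Camera axes: x right, y down, z forward; pixel columns grow to the right and rows downward; lengths in m; the calibration is good to about 2 mm. A picture is of the moment at which its call begins. camera_info takes no time and is no camera call.
- job.sign_off(): hands the job in, once; it reports no verdict.
Trained networks look in the newest picture that a camera, given by its name, has taken for a name from the list of things; names that differ only in an ending like _2 or _b are one class to them, and where a whole thing is asked for, a point or a joint stands for the part that bears it (a point fixed in the world has none). Each returns a list of dicts, best first, with "score" (0 to 1); they miss things now and then, are a little off and sometimes report something else, mostly with a low value. They report only what shows in the picture. A call takes as long as a camera call. They do not tell look-alikes from the thing itself.
- models.spot_in(target, camera): "point" ([x, y, z] in m, in world coordinates, good to about 4 mm: the middle of the surface that is visible of it).
- models.cut_out(target, camera): "mask" (400x640 bool, what is visible of it).
The state is a dict: "time_s": time; "qpos": joint angles; "joint_velocities": joint speeds; "effort": joint torques, N m; "tool_pos": TCP position; "tool_rot": TCP orientation; "force": force on the tool from outside, world axes, zero at the start; "wrist_torque": the same for the moment, N m; "grip_width": finger opening in m.
Only numpy, scipy, OpenCV 4.12 (cv2) and the standard library are available. Lean on these libraries where they do the work, as an engineer would, in place of code of your own. Each camera call takes 0.05 s, during which the arm holds its last target.

## Working session

There is one attempt and no reset: what is moved stays moved. The work goes in short steps, Python scripts to look and compute and a tool call to move; the robot and the scene stay as the last step left them, time stands still between calls to the robot, and variables do not carry over. Pictures are saved under pics/ and viewed, and the job is handed in when it is done.

Besides the shell and the picture viewer there is one more tool, called after "Call:" as name(argument=value, ...) on one line, values as JSON. move_arm: Moves the arm, as the interface text tells. Its arguments: {"type":"object","properties":{"moves":{"type":"array","items":{"type":"array","items":{"type":"number"}}},"claw":{"type":"number"},"newtons":{"type":"number"}},"required":["moves"]}

```bash
ls; mkdir -p pics; python3 - <<'E'
from cell import env, read_camera, camera_info, job, models
import cv2
print(env.get_obs(), env.nose_length)
for c in ("side","top"):
    p,d=read_camera(c); cv2.imwrite(f"pics/{c}0.png",p[:,:,::-1]); print(c,camera_info(c))
E
```

```text
pics
{'time_s': 0.0, 'qpos': array([-73.04581496,  18.43866371,  -4.0145208 ,  83.17434431,
         1.29731539,  78.54006238,  -3.26068073]), 'joint_velocities': array([ 0.04929097,  0.03544931,  0.0899087 , -0.03071553,  0.03245914,
        0.03028387,  0.02043354]), 'effort': array([ 5.89185788e-05, -4.91295683e+01, -4.03866330e-01, -3.12540150e+01,
       -6.39580702e-02,  4.33164428e-02,  1.60900249e-04]), 'tool_pos': array([0.18068556, 0.623837  , 0.23247074]), 'tool_rot': array([-9.01077044e+01, -8.28409538e-03, -1.61456177e+01]), 'force': array([ 0.08337789, -1.34130685, -0.62075501]), 'wrist_torque': array([-0.00818372, -0.02362799,  0.0195569 ]), 'grip_width': 0.086881068671561} 0.011
side {'fx': 507.73836696014695, 'fy': 507.73836696014695, 'cx': 323.49341686662837, 'cy': 197.20210414119038, 'distortion': array([0.02862695, 0.        , 0.        , 0.        , 0.        ]), 'R': array([[ 0.91569107, -0.40187926, -0.00170959],
       [-0.28597677, -0.64860401, -0.70535816],
       [ 0.28235997,  0.64637907, -0.70884903]]), 't': array([-0.4987772 ,  0.23884806,  1.37628281])}
top {'fx': 402.8888195919535, 'fy': 402.8888195919535, 'cx': 314.79047276589336, 'cy': 192.62187821443533, 'distortion': array([-0.05720494,  0.        ,  0.        ,  0.        ,  0.        ]), 'R': array([[-0.02482952, -0.99962994, -0.0111123 ],
       [-0.98489515,  0.0263659 , -0.17113263],
       [ 0.17136229,  0.00669531, -0.98518533]]), 't': array([0.00986373, 0.54263922, 1.40218661])}
```

View pics/side0.png

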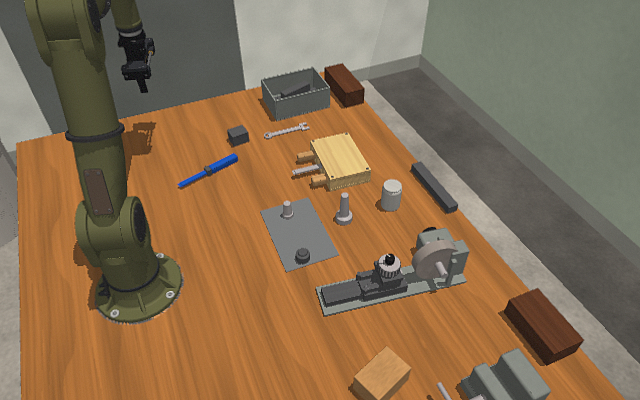

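View pics/top0.png

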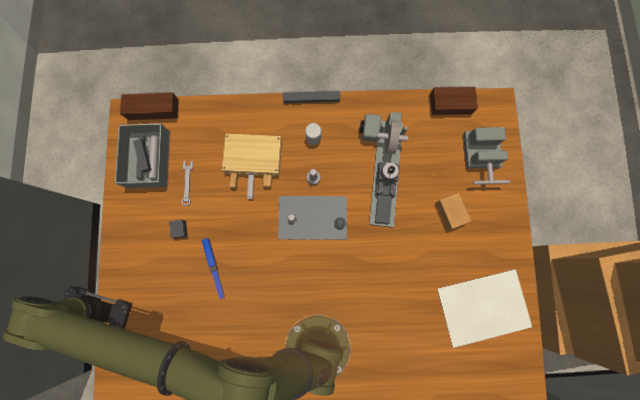

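```bash
cat > h.py <<'E'
from cell import env, read_camera, camera_info, job, models
import cv2, numpy as np
def pc(cam,d):
    c=camera_info(cam); K=np.array([[c['fx'],0,c['cx']],[0,c['fy'],c['cy']],[0,0,1]])
    v,u=np.mgrid[0:400,0:640]
    n=cv2.undistortPoints(np.stack([u.ravel(),v.ravel()],1).astype(float).reshape(-1,1,2),K,np.array(c['distortion'])).reshape(400,640,2)
    P=np.dstack([n[...,0]*d,n[...,1]*d,d])
    return (P-c['t'])@c['R']
def proj(cam,X):
    c=camera_info(cam); K=np.array([[c['fx'],0,c['cx']],[0,c['fy'],c['cy']],[0,0,1]])
    return cv2.projectPoints(np.array(X,float).reshape(-1,1,3),cv2.Rodrigues(c['R'])[0],c['t'],K,np.array(c['distortion']))[0].reshape(-1,2)
def crop(p,u0,u1,v0,v1,s,name):
    cv2.imwrite(f"pics/{name}.png",cv2.resize(p[v0:v1,u0:u1,::-1],None,fx=s,fy=s,interpolation=cv2.INTER_CUBIC))
E
python3 - <<'E'
from h import *
np.set_printoptions(precision=4,suppress=True)
for c in ("top","side"):
    p,d=read_camera(c)
    np.save(f"/tmp/{c}d.npy",d); np.save(f"/tmp/{c}p.npy",p)
    for t in ["scraper","scraper_tip","scraper_mid","rack","file_mid","driver_mid","mat","jig","jig_entry","jig_stop","ring_centre","inner_mark","sleeve","cutter","arbor","tin"]:
        r=models.spot_in(t,c)
        print(c,t,[(np.array(x['point']).round(4).tolist(),round(x['score'],2)) for x in r[:3]])
p=np.load("/tmp/topp.npy"); crop(p,210,430,90,250,3.6,"topc")
p=np.load("/tmp/sidep.npy"); crop(p,240,480,110,320,3.3,"sidec")
E
```

```text
top scraper [([0.2986, 0.37, 0.0229], 0.78), ([0.7521, 0.0016, 0.086], 0.66), ([0.5796, 0.2312, 0.0324], 0.49)]
top scraper_tip [([0.299, 0.3615, 0.0233], 0.97), ([0.5787, 0.2297, 0.0287], 0.44)]
top scraper_mid [([0.3048, 0.369, 0.0208], 0.73), ([0.5858, 0.2347, 0.0222], 0.45), ([0.7547, -0.0, 0.088], 0.19)]
top rack [([0.6902, 0.2226, 0.0554], 0.85)]
top file_mid [([0.6054, 0.2906, 0.0347], 0.67)]
top driver_mid [([0.6024, 0.1672, 0.0358], 0.41)]
top mat [([0.4655, 0.0069, 0.0031], 0.97), ([0.6895, 0.2238, 0.0548], 0.55), ([0.6032, 0.0049, 0.0183], 0.49)]
top jig [([0.6647, -0.2603, 0.0403], 0.65)]
top jig_entry [([0.6654, -0.257, 0.0445], 0.74), ([0.4607, -0.4942, 0.0559], 0.48)]
top jig_stop [([0.6664, -0.2567, 0.0448], 0.91), ([0.605, 0.4764, 0.0042], 0.22)]
top ring_centre [([0.599, -0.2669, 0.1113], 0.58), ([0.6673, -0.2602, 0.0434], 0.19)]
top inner_mark [([0.6038, 0.4756, 0.0042], 0.33), ([0.6023, 0.0001, 0.0213], 0.17)]
top sleeve [([0.453, 0.0823, 0.0453], 0.48), ([0.6024, 0.0016, 0.0199], 0.43)]
top cutter [([0.4398, -0.0935, 0.0285], 0.62)]
top arbor [([0.6053, 0.0023, 0
[... 542 characters left out ...]
 0.0305], 0.57)]
side mat [([0.4589, -0.0038, 0.0018], 0.8)]
side jig [([0.6492, -0.2841, 0.0377], 0.75), ([0.5956, -0.2831, 0.1043], 0.2)]
side jig_entry [([0.4616, -0.0002, 0.0004], 0.4)]
side jig_stop [([0.6493, -0.2935, 0.0389], 0.59), ([0.5813, 0.232, 0.0233], 0.27), ([0.5982, 0.1597, 0.0326], 0.25)]
side ring_centre [([0.5996, -0.2803, 0.1048], 0.64)]
side inner_mark [([0.6063, -0.2746, 0.1323], 0.48)]
side sleeve [([0.6058, -0.0105, 0.0346], 0.49), ([0.4524, 0.0715, 0.0316], 0.44)]
side cutter [([0.4357, -0.1065, 0.0231], 0.6)]
side arbor [([0.596, -0.2844, 0.1086], 0.62), ([0.6075, -0.0106, 0.0314], 0.56)]
side tin [([0.7505, -0.0222, 0.0647], 0.78), ([0.6057, -0.008, 0.0354], 0.54)]
```

```bash
python3 -c "
import sys"; ls pics
```

```text
side0.png
sidec.png
top0.png
topc.png
```

View pics/topc.png

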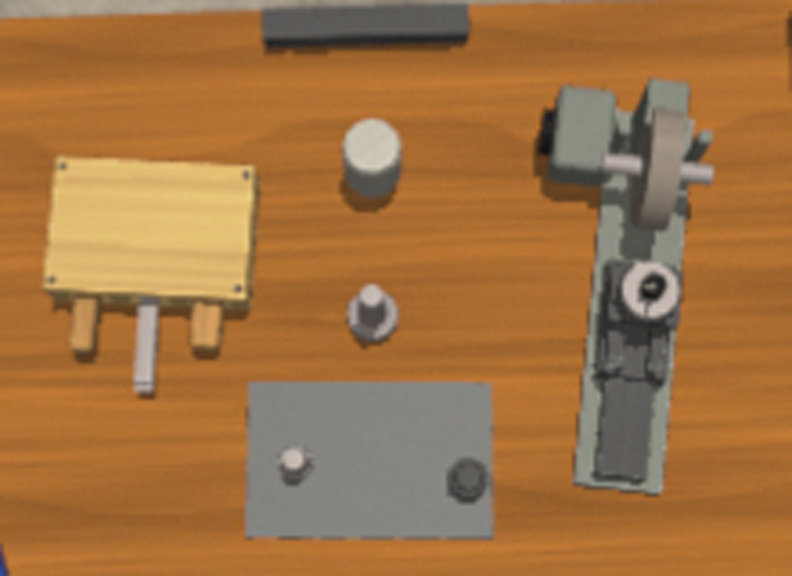

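View pics/sidec.png

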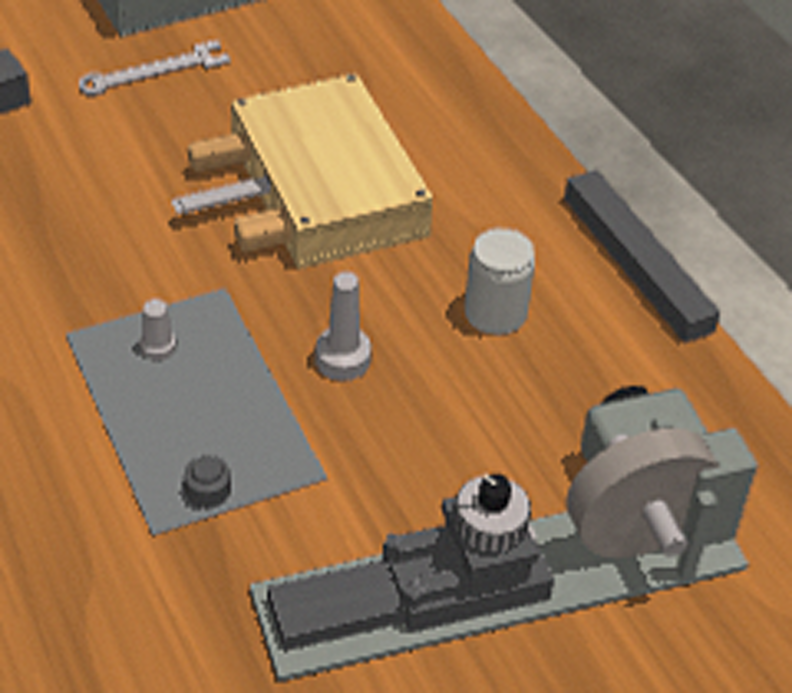

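```bash
cat > fit.py <<'E'
from h import *
np.set_printoptions(precision=4,suppress=True)
for c in ("top","side"):
    P=pc(c,np.load(f"/tmp/{c}d.npy"))
    def sel(x0,x1,y0,y1,z0,z1):
        m=(P[...,0]>x0)&(P[...,0]<x1)&(P[...,1]>y0)&(P[...,1]<y1)&(P[...,2]>z0)&(P[...,2]<z1); return P[m]
    def rect(Q):
        r=cv2.minAreaRect((Q[:,:2]*1000).astype(np.float32)); return r
    print(c,"table",np.median(sel(.3,.36,-.1,.1,-.02,.02)[:,2]))
    for n,b in dict(roof=(.6,.8,.08,.36,.045,.065),mat=(.36,.56,-.15,.15,.0008,.004),saddle=(.45,.56,-.33,-.2,.025,.035),walltops=(.54,.62,-.33,-.2,.048,.058),beam=(.58,.7,-.33,-.2,.074,.084),ring=(.55,.68,-.33,-.2,.1,.113),knob=(.55,.68,-.33,-.2,.122,.14),blade=(.52,.62,.195,.26,.015,.03),sleevetop=(.42,.49,.05,.12,.05,.06),cutter=(.4,.48,-.14,-.06,.026,.04),arbortop=(.57,.64,-.04,.04,.098,.112),arborfoot=(.57,.65,-.04,.04,.008,.03),tin=(.7,.8,-.06,.06,.08,.09),handles=(.54,.625,.12,.34,.025,.045)).items():
        Q=sel(*b)
        if len(Q)<4: print(n,len(Q));continue
        print(n,len(Q),"ctr",np.median(Q,0),"rect",[np.round(v,1) for v in rect(Q)], "min",Q.min(0),"max",Q.max(0))
E
python3 fit.py
```

```text
top table 0.000999636759188657
roof 2065 ctr [0.6947 0.2246 0.055 ] rect [array([696.7, 224.9]), array([204.9, 142.7]), np.float64(85.3)] min [0.6184 0.1186 0.045 ] max [0.7752 0.331  0.0639]
mat 1560 ctr [0.4629 0.004  0.0024] rect [array([459.9,  -0.3]), array([299. , 199.8]), np.float64(90.0)] min [ 0.36   -0.1498  0.0008] max [0.5599 0.1492 0.004 ]
saddle 282 ctr [ 0.4932 -0.2514  0.0304] rect [array([ 504.4, -259. ]), array([ 72.8, 109.5]), np.float64(89.0)] min [ 0.45   -0.2963  0.0251] max [ 0.559  -0.2216  0.035 ]
walltops 97 ctr [ 0.5616 -0.2462  0.0531] rect [array([ 558.5, -260.7]), array([57.5, 44.9]), np.float64(78.7)] min [ 0.5404 -0.2904  0.0482] max [ 0.5861 -0.2307  0.0578]
beam 72 ctr [ 0.6052 -0.247   0.0804] rect [array([ 637.5, -273. ]), array([ 70.2, 119.2]), np.float64(81.7)] min [ 0.5809 -0.3061  0.0742] max [ 0.6986 -0.2324  0.0839]
ring 166 ctr [ 0.6019 -0.266   0.1078] rect [array([ 605.5, -268.5]), array([56.4, 57.1]), np.float64(89.9)] min [ 0.577  -0.2967  0.1009] max [ 0.634  -0.2403  0.1129]
knob 42 ctr [ 0.6035 -0.2674  0.1301] rect [array([ 603.6, -2
[... 2914 characters left out ...]
  0.026 ] max [ 0.4555 -0.0797  0.0388]
arbortop 44 ctr [ 0.6076 -0.0066  0.1037] rect [array([608.9,  -5.6]), array([22.4, 20.5]), np.float64(65.3)] min [ 0.5984 -0.0175  0.0985] max [0.6188 0.0084 0.1109]
arborfoot 144 ctr [ 0.6018 -0.0163  0.0199] rect [array([609.1,  -7.3]), array([48.3, 48.7]), np.float64(64.3)] min [ 0.5828 -0.0306  0.008 ] max [0.6335 0.0223 0.0289]
tin 188 ctr [ 0.7664 -0.0081  0.0838] rect [array([768.4,  -7.5]), array([57.3, 54.6]), np.float64(28.4)] min [ 0.7408 -0.0372  0.08  ] max [0.7956 0.0223 0.0899]
handles 274 ctr [0.5985 0.219  0.0326] rect [array([585. , 212.9]), array([ 79.8, 182.4]), np.float64(0.3)] min [0.545  0.1219 0.025 ] max [0.625  0.3041 0.045 ]
```

```bash
cat > fit2.py <<'E'
from h import *
np.set_printoptions(precision=4,suppress=True)
def line(Q,nb=8):
    xs=np.linspace(Q[:,0].min(),Q[:,0].max(),nb+1); o=[]
    for a,b in zip(xs[:-1],xs[1:]):
        q=Q[(Q[:,0]>=a)&(Q[:,0]<b)]
        if len(q)>3: o.append(((a+b)/2,(np.percentile(q[:,1],4)+np.percentile(q[:,1],96))/2,np.percentile(q[:,1],96)-np.percentile(q[:,1],4)))
    o=np.array(o); f=np.polyfit(o[:,0],o[:,1],1); return o,f,np.degrees(np.arctan(f[0]))
for c in ("top","side"):
    P=pc(c,np.load(f"/tmp/{c}d.npy"))
    def sel(x0,x1,y0,y1,z0,z1):
        m=(P[...,0]>x0)&(P[...,0]<x1)&(P[...,1]>y0)&(P[...,1]<y1)&(P[...,2]>z0)&(P[...,2]<z1); return P[m]
    for n,b in dict(saddle=(.44,.53,-.33,-.2,.026,.034),blade=(.53,.61,.205,.255,.022,.03),roof=(.635,.76,.08,.36,.048,.062)).items():
        Q=sel(*b); o,f,a=line(Q); print(c,n,len(Q),"slope deg",a,"widths",o[:,2], "y at x=.53,.58,.5:",np.polyval(f,[.53,.58,.5]))
        print("   x 2/98%",np.percentile(Q[:,0],[2,98]))
    # grid y of matt edges
    t=sel(.40,.52,-.16,.16,.0008,.006)
p=np.load("/tmp/topp.npy").astype(int)
# mat by colour
for c in ("top","side"):
    p=np.load(f"/tmp/{c}p.npy").astype(int);P=pc(c,np.load(f"/tmp/{c}d.npy"))
    m=(abs(p[...,0]-p[...,2])<12)&(P[...,0]>.36)&(P[...,0]<.56)&(abs(P[...,1])<.17)&(P[...,2]<.012)
    Q=P[m]; print(c,"mat",cv2.minAreaRect((Q[:,:2]*1000).astype(np.float32)))
E
python3 fit2.py
```

```text
top saddle 259 slope deg -8.552599815792618 widths [0.0469 0.0454 0.0459 0.0457 0.0446 0.0457 0.0482 0.0464] y at x=.53,.58,.5: [-0.2571 -0.2646 -0.2526]
   x 2/98% [0.4426 0.5269]
top blade 85 slope deg -3.3993361215832487 widths [0.0148 0.0147 0.0148 0.0181 0.0174 0.0152 0.0148 0.0137] y at x=.53,.58,.5: [0.2374 0.2344 0.2391]
   x 2/98% [0.5328 0.6068]
top roof 1779 slope deg -3.3039054569378665 widths [0.1865 0.1865 0.1862 0.1869 0.1872 0.1842 0.1861 0.1863] y at x=.53,.58,.5: [0.2338 0.2309 0.2355]
   x 2/98% [0.6375 0.7569]
side saddle 537 slope deg -9.350737454819104 widths [0.0463 0.047  0.046  0.0467 0.0481 0.046  0.0459 0.0483] y at x=.53,.58,.5: [-0.2635 -0.2718 -0.2586]
   x 2/98% [0.4422 0.5284]
side blade 88 slope deg -2.6203565932571022 widths [0.0167 0.0182 0.0212 0.0187 0.0178 0.0185 0.0131 0.0196] y at x=.53,.58,.5: [0.2298 0.2275 0.2312]
   x 2/98% [0.5371 0.6079]
side roof 1534 slope deg -4.330037940611447 widths [0.1927 0.1913 0.1915 0.1926 0.1939 0.1921 0.1946 0.1884] y at x=.53,.58,.5: [0.2292 0.2255 0.2315]
   x 2/98% [0.6371 0.7577]
top mat ((459.03704833984375, 8.446678161621094), (243.60372924804688, 152.83583068847656), 88.50733947753906)
side mat ((461.5447998046875, 3.1127166748046875), (250.5497283935547, 159.3628387451172), 88.19795227050781)
```

Call:
move_arm(moves=[[512, 0, -262, 0, -12, 0], [512, 0, -262, 0, -12, 0], [512, 0, -262, 0, -12, 0], [512, 0, -262, 0, -12, 0], [512, 0, -262, 0, -12, 0], [512, 0, -262, 0, -12, 0], [512, 0, -262, 0, -12, 0], [512, 0, -262, 0, -12, 0], [512, 0, -262, 0, -12, 0], [512, 0, -262, 0, -12, 0], [512, 0, -262, 0, -12, 0], [512, 0, -262, 0, -12, 0], [512, 0, -262, 0, -12, 0], [512, 0, -262, 0, -12, 0], [512, 0, -262, 0, -12, 0], [512, 0, -262, 0, -12, 0], [512, 0, -262, 0, -12, 0], [512, 0, -262, 0, -12, 0], [512, 0, -262, 0, -12, 0], [512, 0, -262, 0, -12, 0]], claw=40, newtons=50)

```text
time_s: 3.47
tool_pos: [0.5989, 0.2319, 0.2338]
tool_rot: [-90.0, 0.0, -4.0]
force: [0.2, 1.0, 0.7]
grip_width: 0.0403
```

Call:
move_arm(moves=[[0, 40, 0, 0, 0, 0], [0, 80, 0, 0, 0, 0], [0, 120, 0, 0, 0, 0], [0, 140, 0, 0, 0, 0], [0, 140, 0, 0, 0, 0], [0, 140, 0, 0, 0, 0]])

```text
time_s: 3.97
tool_pos: [0.5989, 0.2308, 0.093]
tool_rot: [-90.0, 0.1, -4.1]
force: [0.0, 0.1, 0.4]
grip_width: 0.0403
```

```bash
cat > look.py <<'E'
import sys
from h import *
n=sys.argv[1]; u=[int(a) for a in sys.argv[2:10]]
o=env.get_obs(); print(o['tool_pos'].round(4),o['tool_rot'].round(2),o['time_s'])
ims=[]
for c,(a,b,e,f) in (("top",u[:4]),("side",u[4:])):
    p,d=read_camera(c); np.save(f"/tmp/{c}d.npy",d); np.save(f"/tmp/{c}p.npy",p)
    tp=np.array(o['tool_pos']); 
    print(c,"TCP px",proj(c,[tp]).round(1).tolist())
    ims.append(cv2.resize(p[e:f,a:b,::-1],(400,int(400*(f-e)/(b-a))),interpolation=cv2.INTER_CUBIC))
h=min(600,max(i.shape[0] for i in ims))
ims=[cv2.copyMakeBorder(i[:h],0,h-min(h,i.shape[0]),0,0,cv2.BORDER_CONSTANT) for i in ims]
cv2.imwrite(f"pics/{n}.png",np.hstack(ims))
E
python3 look.py rackabove 200 300 120 220 260 360 110 210
```

```text
[0.5989 0.2308 0.093 ] [-90.05   0.1   -4.08] 3.9667
top TCP px [[247.5, 176.4]]
side TCP px [[310.0, 151.1]]
```

View pics/rackabove.png

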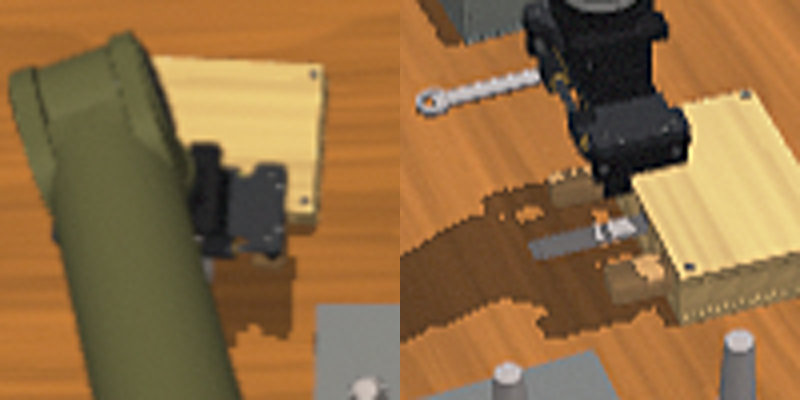

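```bash
python3 - <<'E'
from h import *
np.set_printoptions(precision=4,suppress=True)
for c in ("top","side"):
    P=pc(c,np.load(f"/tmp/{c}d.npy")); i=camera_info(c); print(c,"cam at",-i['R'].T@i['t'])
    for z in np.arange(.08,.2,.01):
        m=(P[...,2]>z)&(P[...,2]<z+.01)&(abs(P[...,0]-.6)<.08)&(abs(P[...,1]-.23)<.12)
        Q=P[m]
        if len(Q)>2: print(round(z,2),len(Q),"x",np.percentile(Q[:,0],[3,97]),"y",np.percentile(Q[:,1],[3,50,97]))
E
```

```text
top cam at [ 0.2944 -0.0138  1.4744]
0.15 4 x [0.5575 0.5583] y [0.191  0.199  0.2037]
0.16 11 x [0.5552 0.6093] y [0.1507 0.1789 0.1927]
0.17 53 x [0.5576 0.6317] y [0.1751 0.191  0.2098]
0.18 23 x [0.5542 0.6156] y [0.1366 0.1538 0.1959]
0.19 258 x [0.5594 0.6256] y [0.1389 0.1585 0.189 ]
side cam at [ 0.1364 -0.9351  1.1432]
0.08 14 x [0.5907 0.6094] y [0.1956 0.2009 0.2518]
0.09 16 x [0.5896 0.6099] y [0.1971 0.2005 0.2042]
0.14 3 x [0.5776 0.6274] y [0.1443 0.1511 0.2458]
0.15 51 x [0.5603 0.6245] y [0.1382 0.1454 0.3128]
0.16 111 x [0.5606 0.6281] y [0.1375 0.1464 0.3103]
0.17 149 x [0.5596 0.6275] y [0.1352 0.2037 0.31  ]
0.18 81 x [0.5589 0.6303] y [0.1322 0.1378 0.3029]
0.19 326 x [0.5622 0.6265] y [0.1317 0.1608 0.3159]
```

Call:
move_arm(moves=[[0, 35, 0, 0, 0, 0], [0, 55, 0, 0, 0, 0], [0, 67, 0, 0, 0, 0], [0, 67, 0, 0, 0, 0], [0, 67, 0, 0, 0, 0]])

```text
time_s: 4.48
tool_pos: [0.6007, 0.2307, 0.028]
tool_rot: [-89.9, -0.1, -4.1]
force: [0.0, 0.5, 0.9]
grip_width: 0.0401
```

```bash
python3 look.py rackdown 210 280 150 220 280 340 140 200
```

```text
[0.6007 0.2307 0.028 ] [-89.95  -0.09  -4.14] 4.4833
top TCP px [[250.6, 179.7]]
side TCP px [[310.9, 166.2]]
```

View pics/rackdown.png

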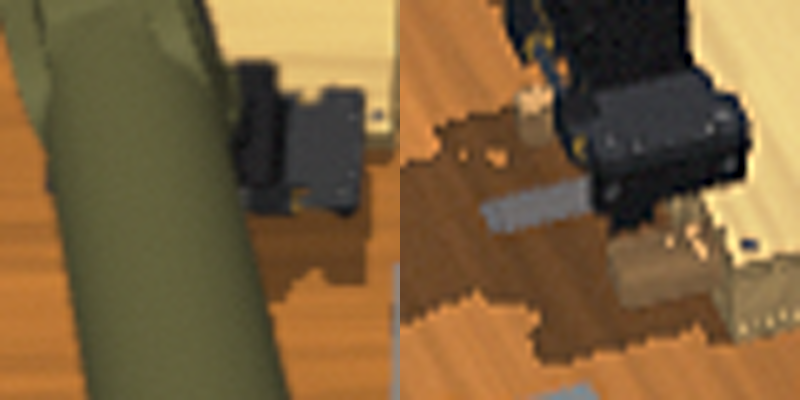

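Call:
move_arm(moves=[[0, 3, 0, 0, 0, 0], [0, 3, 0, 0, 0, 0], [0, 3, 0, 0, 0, 0], [0, 3, 0, 0, 0, 0], [0, 3, 0, 0, 0, 0], [0, 3, 0, 0, 0, 0], [0, 3, 0, 0, 0, 0], [0, 3, 0, 0, 0, 0], [0, 3, 0, 0, 0, 0], [0, 3, 0, 0, 0, 0]], claw=5, newtons=50)

```text
time_s: 5.42
tool_pos: [0.5999, 0.2305, 0.0238]
tool_rot: [-90.0, -0.0, -4.1]
force: [-0.4, -0.1, 2.7]
grip_width: 0.0172
```

Call:
move_arm(moves=[[0, -3, 0, 0, 0, 0], [0, -3, 0, 0, 0, 0], [-10, -3, 0, 0, 0, 0], [-20, -3, 0, 0, 0, 0], [-35, -3, 0, 0, 0, 0], [-50, -3, 0, 0, 0, 0], [-65, -3, 0, 0, 0, 0], [-80, -3, 0, 0, 0, 0], [-95, -3, 0, 0, 0, 0], [-110, -3, 0, 0, 0, 0], [-125, -3, 0, 0, 0, 0], [-140, -3, 0, 0, 0, 0], [-150, -3, 0, 0, 0, 0], [-150, -3, 0, 0, 0, 0], [-150, -3, 0, 0, 0, 0]])

```text
time_s: 6.67
tool_pos: [0.4496, 0.2413, 0.0266]
tool_rot: [-90.0, -0.0, -4.1]
force: [0.4, -0.0, -2.3]
grip_width: 0.0171
```

```bash
python3 look.py drawn 200 320 140 260 240 360 110 230
```

```text
[0.4496 0.2413 0.0266] [-8.999e+01 -1.000e-02 -4.080e+00] 6.6667
top TCP px [[247.7, 220.7]]
side TCP px [[266.5, 177.1]]
```

View pics/drawn.png

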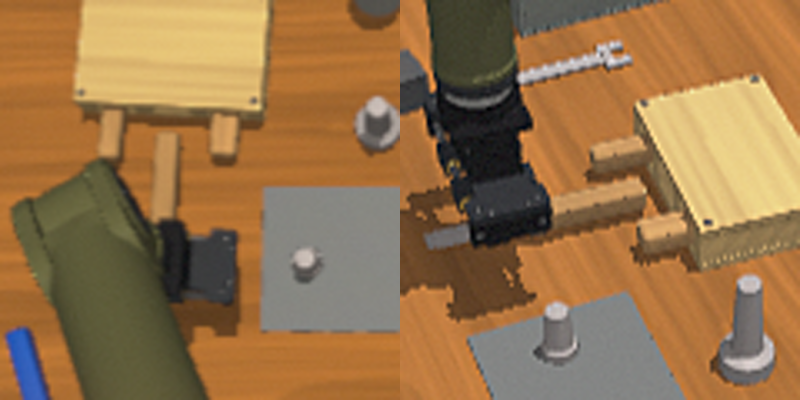

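```bash
python3 - <<'E'
from h import *
np.set_printoptions(precision=4,suppress=True)
print(env.get_obs()['qpos'].round(1))
for c in ("top","side"):
    P=pc(c,np.load(f"/tmp/{c}d.npy"))
    m=(P[...,2]>.012)&(P[...,2]<.06)&(P[...,0]>.36)&(P[...,0]<.616)&(abs(P[...,1]-.237)<.028)
    Q=P[m]
    for x in np.arange(.36,.615,.01):
        q=Q[(Q[:,0]>=x)&(Q[:,0]<x+.01)]
        if len(q)>2: print(c,round(x,3),len(q),"y",np.percentile(q[:,1],[5,95]),"z",np.percentile(q[:,2],[5,50,95]), q[:,0].min(),q[:,0].max())
E
```

```text
[-41.5  13.5  11.4 115.5  -3.4  51.3  57.6]
top 0.5 15 y [0.2283 0.2493] z [0.0326 0.0375 0.0414] 0.5018150801247214 0.5095118810920245
top 0.51 21 y [0.2262 0.2495] z [0.0232 0.037  0.0409] 0.5108219850167648 0.519919067362483
top 0.52 20 y [0.2258 0.2497] z [0.0254 0.036  0.0415] 0.5203735775009822 0.5284397521171126
top 0.53 24 y [0.2254 0.2493] z [0.0288 0.0371 0.0419] 0.5303320682971251 0.5395302027050861
top 0.54 20 y [0.2251 0.2495] z [0.0312 0.0372 0.04  ] 0.5417286954746636 0.5494477683565984
top 0.55 19 y [0.2251 0.246 ] z [0.0301 0.0363 0.0423] 0.5503412936875919 0.5598270058831335
top 0.56 21 y [0.224  0.2454] z [0.0192 0.0356 0.0404] 0.5601724293477156 0.5689294009977198
top 0.57 24 y [0.222  0.2455] z [0.0276 0.0372 0.0418] 0.5702081968158225 0.5799864427756968
top 0.58 21 y [0.2222 0.2463] z [0.026  0.0353 0.0409] 0.581596969700614 0.5899736870642852
top 0.59 18 y [0.2216 0.246 ] z [0.0311 0.0367 0.0401] 0.5901668736041682 0.5987105533442599
top 0.6 4 y [0.2293 0.2386] z [0.0313 0.0345 0.0362] 0.6015020413537879 0.6025130074347547
side 0.38 7 y [0.2322 0.2497] z [0.022
[... 855 characters left out ...]
 0.0377] 0.5305846960305248 0.5396326733629156
side 0.54 30 y [0.2166 0.2397] z [0.017  0.032  0.0386] 0.5404590150607115 0.5498155286440256
side 0.55 24 y [0.2171 0.2378] z [0.0163 0.0337 0.0384] 0.550249666716945 0.5580688531140808
side 0.56 30 y [0.2143 0.2373] z [0.0165 0.0323 0.0375] 0.560369692320445 0.569875691282497
side 0.57 30 y [0.2147 0.24  ] z [0.0161 0.0314 0.0376] 0.5701198902485416 0.5799184953471124
side 0.58 27 y [0.215  0.2359] z [0.0151 0.0322 0.0386] 0.5801676217947539 0.5899042989380023
side 0.59 24 y [0.2146 0.2338] z [0.0166 0.0309 0.0389] 0.5908014731150543 0.5999402797452901
side 0.6 12 y [0.2138 0.2327] z [0.0172 0.0308 0.035 ] 0.6001323532703142 0.6049025663799038
```

Call:
move_arm(moves=[[0, -40, 0, 0, 0, 0], [0, -80, 0, 0, 0, 0], [0, -120, 0, 0, 0, 0], [0, -160, 0, 0, 0, 0], [0, -180, 0, 0, 0, 0], [0, -180, 0, 0, 0, 0]])

```text
time_s: 7.27
tool_pos: [0.4541, 0.2426, 0.2128]
tool_rot: [-89.6, -0.5, -4.2]
force: [1.6, 0.6, -2.7]
grip_width: 0.017
```

Call:
move_arm(moves=[[10, 0, -25, 0, 6, 0], [20, 0, -50, 0, 12, 0], [30, 0, -75, 0, 18, 0], [38, 0, -100, 0, 25, 0], [45, 0, -125, 0, 32, 0], [52, 0, -150, 0, 39, 0], [60, 0, -175, 0, 46, 0], [68, 0, -200, 0, 53, 0], [75, 0, -220, 0, 60, 0], [85, 0, -240, 0, 67, 0], [90, 0, -260, 0, 74, 0], [95, 0, -270, 0, 81, 0], [95, 0, -270, 0, 88, 0], [95, 0, -270, 0, 95, 0], [95, 0, -270, 0, 95, 0], [95, 0, -270, 0, 95, 0], [95, 0, -270, 0, 95, 0]])

```text
time_s: 8.68
tool_pos: [0.5253, -0.0351, 0.206]
tool_rot: [-90.0, -0.0, -99.0]
force: [-0.5, -0.3, -2.2]
grip_width: 0.0171
```

Call:
move_arm(moves=[[0, 0, 0, 0, 7, 0], [0, 0, 0, 0, 14, 0], [0, 0, 0, 0, 21, 0], [0, 0, 0, 0, 28, 0], [0, 0, 0, 0, 35, 0], [0, 0, 0, 0, 42, 0], [0, 0, 0, 0, 49, 0], [0, 0, 0, 0, 56, 0], [0, 0, 0, 0, 63, 0], [0, 0, 0, 0, 70, 0], [0, 0, 0, 0, 77, 0], [0, 0, 0, 0, 84, 0], [0, 0, 0, 0, 91, 0], [0, 0, 0, 0, 95, 0], [0, 0, 0, 0, 95, 0], [0, 0, 0, 0, 95, 0]])

```text
time_s: 10.02
tool_pos: [0.5254, -0.0349, 0.2065]
tool_rot: [-90.0, 0.0, 166.1]
force: [0.0, 0.5, -2.3]
grip_width: 0.017
```

```bash
python3 look.py overmat 240 400 140 300 240 400 100 260; python3 -c "
from h import *
print(env.get_obs()['qpos'].round(1))"
```

```text
[ 0.5254 -0.0349  0.2065] [-8.9990e+01  1.0000e-02  1.6608e+02] 10.0167
top TCP px [[324.0, 189.1]]
side TCP px [[322.0, 184.3]]
[ -30.6    4.1   33.2  103.9   -2.3   72.7 -100.8]
```

View pics/overmat.png

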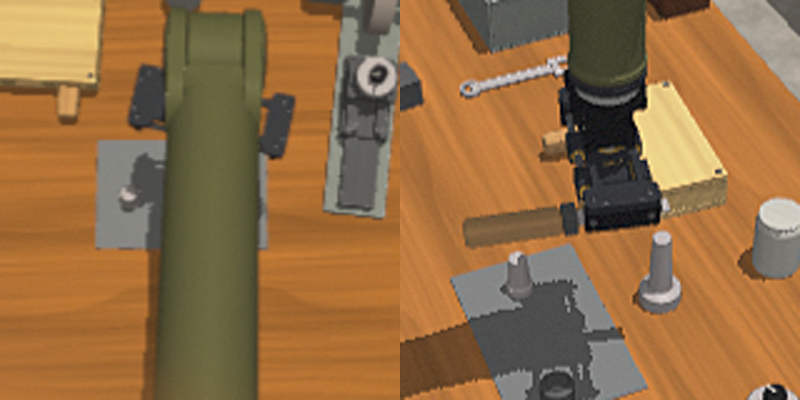

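Call:
move_arm(moves=[[-4, 35, 0, 0, 0, 0], [-4, 70, 0, 0, 0, 0], [-4, 105, 0, 0, 0, 0], [-4, 135, 0, 0, 0, 0], [-4, 155, 0, 0, 0, 0], [-4, 170, 0, 0, 0, 0], [-4, 178, 0, 0, 0, 0], [-4, 182, 0, 0, 0, 0], [-4, 182, 0, 0, 0, 0], [-4, 182, 0, 0, 0, 0], [-4, 182, 0, 0, 0, 0]])

```text
time_s: 11.03
tool_pos: [0.5304, -0.0359, 0.0258]
tool_rot: [-90.1, 0.1, 165.9]
force: [-0.8, 0.4, -2.1]
grip_width: 0.0172
```

```bash
python3 look.py nearmat 260 380 130 250 250 370 160 280
```

```text
[ 0.5304 -0.0359  0.0258] [-9.0060e+01  1.3000e-01  1.6588e+02] 11.0333
top TCP px [[323.7, 196.7]]
side TCP px [[323.9, 228.8]]
```

View pics/nearmat.png

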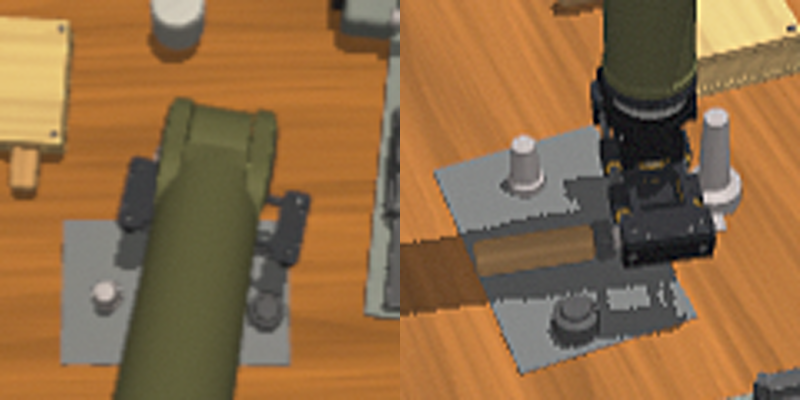

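Call:
move_arm(moves=[[0, 4, 0, 0, 0, 0], [0, 7, 0, 0, 0, 0], [0, 9, 0, 0, 0, 0], [0, 9, 0, 0, 0, 0], [0, 9, 0, 0, 0, 0]])

```text
time_s: 11.55
tool_pos: [0.5293, -0.0358, 0.0158]
tool_rot: [-90.0, -0.0, 165.9]
force: [-0.6, 0.0, 1.5]
grip_width: 0.0171
```

Call:
move_arm(moves=[[0, 0, 0, 0, 0, 0], [0, 0, 0, 0, 0, 0], [0, 0, 0, 0, 0, 0], [0, 0, 0, 0, 0, 0], [0, 0, 0, 0, 0, 0], [0, -20, 0, 0, 0, 0], [0, -50, 0, 0, 0, 0], [0, -80, 0, 0, 0, 0], [0, -110, 0, 0, 0, 0], [0, -110, 0, 0, 0, 0], [0, -110, 0, 0, 0, 0]], claw=44)

```text
time_s: 12.47
tool_pos: [0.5307, -0.0359, 0.1274]
tool_rot: [-90.1, 0.2, 165.9]
force: [-0.7, 0.8, -1.2]
grip_width: 0.0441
```

```bash
python3 look.py laid 260 380 130 250 250 370 160 280;python3 - <<'E'
from h import *
np.set_printoptions(precision=4,suppress=True)
P=pc("side",np.load("/tmp/sided.npy"))
m=(P[...,2]>.012)&(P[...,2]<.045)&(P[...,0]>.36)&(P[...,0]<.62)&(P[...,1]>-.072)&(P[...,1]<.04)
Q=P[m]
for x in np.arange(.36,.615,.01):
    q=Q[(Q[:,0]>=x)&(Q[:,0]<x+.01)]
    if len(q)>2: print(round(x,3),len(q),"y",np.percentile(q[:,1],[5,95]),"z",np.percentile(q[:,2],[5,50,95]), q[:,0].min(),q[:,0].max())
E
```

```text
[ 0.5307 -0.0359  0.1274] [-90.12   0.22 165.86] 12.4667
top TCP px [[324.0, 191.8]]
side TCP px [[324.0, 204.6]]
0.37 3 y [-0.0162 -0.0073] z [0.0164 0.0182 0.0221] 0.37884872809542813 0.3791871754114912
0.38 34 y [-0.0188  0.004 ] z [0.0135 0.0242 0.0307] 0.380169504637364 0.3897713378770072
0.39 33 y [-0.0198  0.0032] z [0.0147 0.0255 0.0302] 0.39023527716536777 0.399943078702872
0.4 33 y [-0.0216  0.0009] z [0.0151 0.0255 0.0299] 0.40044980000176056 0.40993393737737244
0.41 32 y [-0.0247 -0.0022] z [0.0161 0.0252 0.0294] 0.4108578038003241 0.41993212963482834
0.42 31 y [-0.0294 -0.0024] z [0.0182 0.0258 0.0294] 0.42014434011987456 0.4297746791503267
0.43 33 y [-0.0293 -0.01  ] z [0.0135 0.0246 0.0301] 0.4300675737957024 0.4394095547714276
0.44 34 y [-0.0338 -0.0082] z [0.0157 0.0251 0.0284] 0.44062190245073163 0.44938954359405514
0.45 31 y [-0.0352 -0.0136] z [0.0146 0.026  0.0296] 0.45025289739172164 0.4599326830955375
0.46 36 y [-0.038  -0.0137] z [0.0128 0.0253 0.0306] 0.4603017893054312 0.4696712832729662
0.47 25 y [-0.0384 -0.0173] z [0.0155 0.0243 0.0288] 0.4701311690975291
[... 592 characters left out ...]
8] z [0.0142 0.0162 0.0202] 0.5405082784752988 0.5497857619235611
0.55 21 y [-0.055  -0.0364] z [0.0136 0.0165 0.0209] 0.5502780144795265 0.5594958459138301
0.56 21 y [-0.0564 -0.038 ] z [0.0137 0.0165 0.0214] 0.5605650152419341 0.5698328592074337
0.57 14 y [-0.0599 -0.0444] z [0.0143 0.0187 0.0205] 0.5712804577737648 0.5780233092135548
0.58 35 y [-0.0604  0.001 ] z [0.0138 0.0177 0.024 ] 0.5802903441917204 0.5892442092768441
0.59 49 y [-0.0515  0.0103] z [0.0148 0.0215 0.0387] 0.5900094835574771 0.5998167160922299
0.6 40 y [-0.0313 -0.0112] z [0.0132 0.0255 0.0416] 0.6001927520228664 0.6099633782848132
0.61 30 y [-0.0291 -0.013 ] z [0.0168 0.024  0.0424] 0.610447985014144 0.6195572492292634
```

View pics/laid.png

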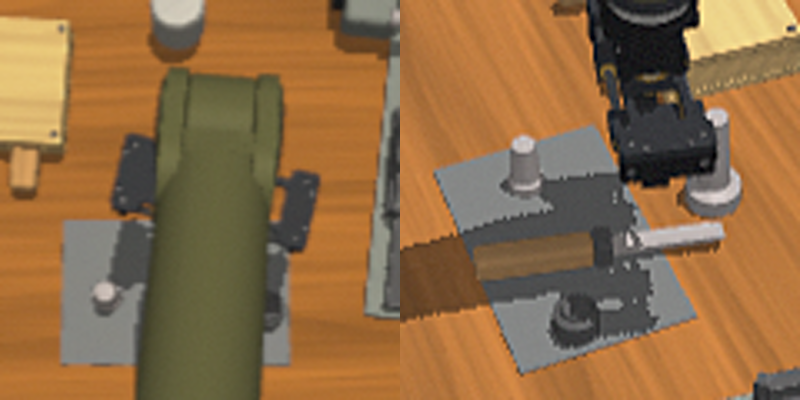

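Call:
move_arm(moves=[[30, 0, 0, 0, 0, 0], [60, 0, 0, 0, 0, 0], [94, 0, 0, 0, 0, 0], [94, 0, 0, 0, 0, 0], [94, 30, 0, 0, 0, 0], [94, 55, 0, 0, 0, 0], [94, 75, 0, 0, 0, 0], [94, 75, 0, 0, 0, 0], [94, 75, 0, 0, 0, 0]], claw=50)

```text
time_s: 13.32
tool_pos: [0.4364, -0.0134, 0.0491]
tool_rot: [-89.9, -0.2, 165.8]
force: [0.7, -0.0, 0.1]
grip_width: 0.0501
```

```bash
python3 look.py regrip 260 380 130 250 260 340 180 260; python3 -c "
from h import *
print(env.get_obs()['qpos'].round(1))"
```

```text
[ 0.4364 -0.0134  0.0491] [-89.85  -0.22 165.84] 13.3167
top TCP px [[318.1, 222.0]]
side TCP px [[290.7, 227.9]]
[ -33.4    2.9   32.6  124.5   -1.9   53.1 -103.9]
```

View pics/regrip.png

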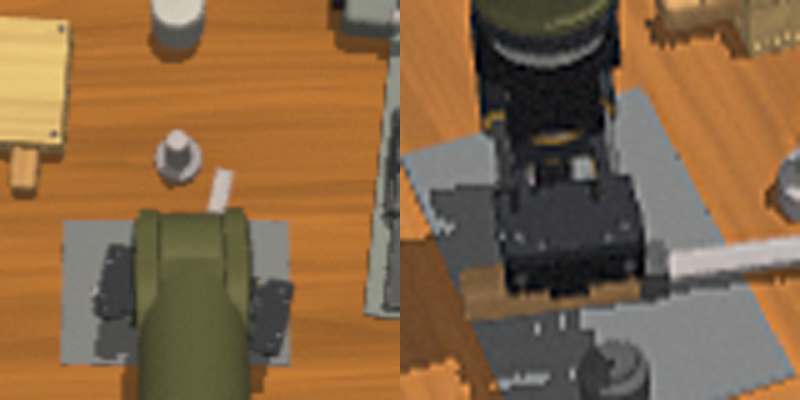

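Call:
move_arm(moves=[[0, 15, 0, 0, 0, 0], [0, 26, 0, 0, 0, 0], [0, 31, 0, 0, 0, 0], [0, 31, 0, 0, 0, 0], [0, 31, 0, 0, 0, 0]])

```text
time_s: 13.83
tool_pos: [0.4387, -0.013, 0.0203]
tool_rot: [-90.0, 0.1, 165.8]
force: [0.4, -0.2, 0.7]
grip_width: 0.0495
```

Call:
move_arm(moves=[[0, 0, 0, 0, 0, 0], [0, 0, 0, 0, 0, 0], [0, 0, 0, 0, 0, 0], [0, 0, 0, 0, 0, 0], [0, 0, 0, 0, 0, 0], [0, 0, 0, 0, 0, 0], [0, 0, 0, 0, 0, 0]], claw=10, newtons=40)

```text
time_s: 14.42
tool_pos: [0.4383, -0.013, 0.0198]
tool_rot: [-90.0, 0.0, 165.9]
force: [-0.4, -0.8, 3.6]
grip_width: 0.0257
```

Call:
move_arm(moves=[[0, -30, 0, 0, 0, 0], [0, -65, 0, 0, 0, 0], [0, -100, 0, 0, 0, 0], [0, -110, 0, 0, 0, 0], [-4, -110, 30, 0, 0, 0], [-8, -110, 65, 0, -1, 0], [-12, -110, 100, 0, -2, 0], [-16, -110, 135, 0, -3, 0], [-20, -110, 170, 0, -4, 0], [-25, -110, 200, 0, -5, 0], [-29, -110, 220, 0, -5, 0], [-29, -110, 227, 0, -5, 0], [-29, -110, 227, 0, -5, 0], [-29, -110, 227, 0, -5, 0]])

```text
time_s: 15.58
tool_pos: [0.4102, -0.239, 0.1287]
tool_rot: [-90.1, -0.1, 170.9]
force: [0.4, 0.6, -1.8]
grip_width: 0.0255
```

```bash
python3 look.py jighover 330 430 110 230 300 440 210 330; python3 -c "
from h import *
print(env.get_obs()['qpos'].round(1))"
```

```text
[ 0.4102 -0.239   0.1287] [-9.0050e+01 -1.1000e-01  1.7085e+02] 15.5833
top TCP px [[385.7, 225.6]]
side TCP px [[312.4, 272.9]]
[-21.7   0.9  49.7 116.1  -0.8  63.4 -70.7]
```

View pics/jighover.png

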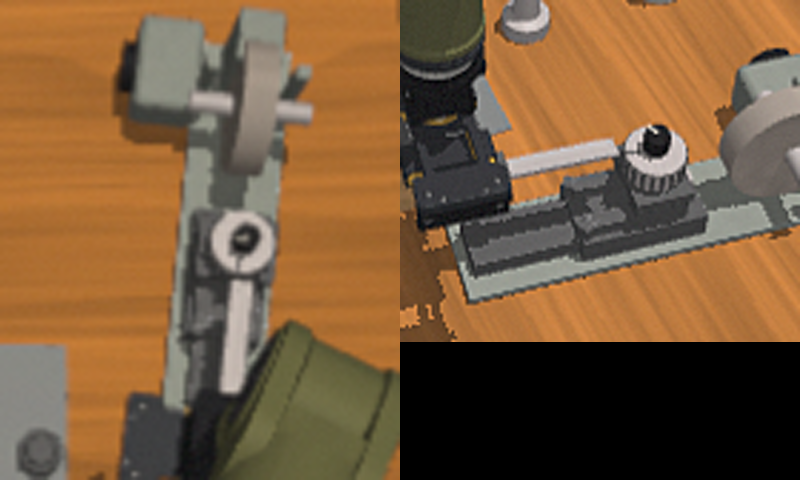

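```bash
cat > fit3.py <<'E'
from h import *
np.set_printoptions(precision=4,suppress=True)
o=env.get_obs(); tp=o['tool_pos']; a=np.radians(o['tool_rot'][2]-180); print(tp,np.degrees(a))
def fitl(Q,nb=6):
    xs=np.linspace(Q[:,0].min(),Q[:,0].max()+1e-6,nb+1); r=[]
    for s,e in zip(xs[:-1],xs[1:]):
        q=Q[(Q[:,0]>=s)&(Q[:,0]<e)]
        if len(q)>3: r.append(((s+e)/2,(np.percentile(q[:,1],3)+np.percentile(q[:,1],97))/2,np.ptp(q[:,1])))
    r=np.array(r); f=np.polyfit(r[:,0],r[:,1],1); return f,r
for c in ("top","side"):
    P=pc(c,np.load(f"/tmp/{c}d.npy"))
    def sel(x0,x1,y0,y1,z0,z1):
        m=(P[...,0]>x0)&(P[...,0]<x1)&(P[...,1]>y0)&(P[...,1]<y1)&(P[...,2]>z0)&(P[...,2]<z1); return P[m]
    zb=tp[2]-.0178+.016
    Q=sel(.475,.575,-.30,-.22,zb-.004,zb+.005)
    f,r=fitl(Q); print(c,"blade n",len(Q),"slope",np.degrees(np.arctan(f[0])),"y@.52",np.polyval(f,.52),"pred",tp[1]+np.tan(a)*(.52-tp[0]),"xmax",np.percentile(Q[:,0],[98,100]),"w",r[:,2],'z',np.median(Q[:,2]),zb)
    Q=sel(.44,.52,-.33,-.2,.027,.033)
    if len(Q)>20:
        f,r=fitl(Q); print("  saddle n",len(Q),np.degrees(np.arctan(f[0])),"y@.48,.53",np.polyval(f,[.48,.53]),r[:,2])
    Q=sel(.55,.68,-.33,-.2,.104,.113); print("  ring",len(Q),cv2.minEnclosingCircle((Q[:,:2]*1000).astype(np.float32)),cv2.minAreaRect((Q[:,:2]*1000).astype(np.float32)))
    Q=sel(.55,.68,-.33,-.2,.126,.137); print("  knob",len(Q),Q.mean(0))
E
python3 fit3.py
```

```text
[ 0.4109 -0.2382  0.129 ] -8.999830874445138
top blade n 127 slope -8.137889467905456 y@.52 -0.25487339700387235 pred -0.2554596612878993 xmax [0.5656 0.5664] w [0.0174 0.0147 0.0181 0.0171 0.0179 0.0181] z 0.1271246826651869 0.12716510673872172
  saddle n 52 -24.595835246414325 y@.48,.53 [-0.2339 -0.2568] [0.0256 0.0251 0.0219 0.0177 0.0506 0.0505]
  ring 152 ((605.1337280273438, -268.270263671875), 29.876962661743164) ((603.9592895507812, -267.9110107421875), (57.68141555786133, 51.89930725097656), 20.869300842285156)
  knob 50 [ 0.592  -0.2656  0.1307]
side blade n 211 slope -8.501884398373548 y@.52 -0.2585816683573755 pred -0.2554596612878993 xmax [0.5656 0.5681] w [0.0225 0.0184 0.0221 0.0206 0.0229 0.0209] z 0.12620044912499634 0.12716510673872172
  saddle n 402 -6.857528247027535 y@.48,.53 [-0.2561 -0.2621] [0.0497 0.0498 0.0513 0.0528 0.048  0.0519]
  ring 220 ((605.70166015625, -274.1856994628906), 29.820621490478516) ((605.5381469726562, -276.4006042480469), (54.54389190673828, 55.54523849487305), 57.969688415527344)
  knob 73 [ 0.5979 -0.2722  0.1296]
```

Call:
move_arm(moves=[[0, 20, 2, 0, 0, 0], [0, 40, 2, 0, 0, 0], [0, 58, 2, 0, 0, 0], [0, 64, 2, 0, 0, 0], [0, 64, 2, 0, 0, 0], [0, 64, 2, 0, 0, 0]])

```text
time_s: 16.18
tool_pos: [0.4109, -0.2415, 0.0658]
tool_rot: [-90.0, -0.0, 170.9]
force: [0.2, -0.2, -1.3]
grip_width: 0.026
```

```bash
python3 look.py jigstage 365 415 150 210 340 420 230 310; python3 -c "
from h import *
print(env.get_obs()['qpos'].round(1))"; python3 fit3.py
```

```text
[ 0.4109 -0.2415  0.0658] [-90.01  -0.   170.93] 16.1833
top TCP px [[383.5, 227.0]]
side TCP px [[313.4, 288.4]]
[-19.6   8.1  50.2 119.4  -7.6  55.5 -64.5]
[ 0.4115 -0.2421  0.0666] -9.099465585240694
top blade n 121 slope -9.004989678495082 y@.52 -0.256901929883037 pred -0.2595071125479768 xmax [0.5661 0.5683] w [0.0178 0.019  0.0146 0.0189 0.0157 0.0188] z 0.06463651380428843 0.06481556194299083
  saddle n 60 -29.191170562436355 y@.48,.53 [-0.2378 -0.2657] [0.0219 0.036  0.0399 0.0477 0.0439 0.0475]
  ring 146 ((605.0082397460938, -267.09100341796875), 29.59650421142578) ((603.44384765625, -267.92950439453125), (55.87434387207031, 53.38895034790039), 88.17475891113281)
  knob 36 [ 0.6043 -0.2675  0.1325]
side blade n 220 slope -8.789820930407402 y@.52 -0.26235443354241406 pred -0.2595071125479768 xmax [0.5684 0.5714] w [0.0212 0.0209 0.0191 0.0199 0.0221 0.0188] z 0.06407136074024061 0.06481556194299083
  saddle n 177 1.4747246464342791 y@.48,.53 [-0.2666 -0.2653] [0.018  0.0335 0.0359 0.0344 0.0323 0.036 ]
  ring 209 ((606.6807861328125, -272.6067199707031), 30.129968643188477) ((605.6450805664062, -274.4028015136719), (56.26692199707031, 54.067848205566406), 44.01143264770508)
  knob 59 [ 0.6068 -0.274   0.1307]
```

View pics/jigstage.png

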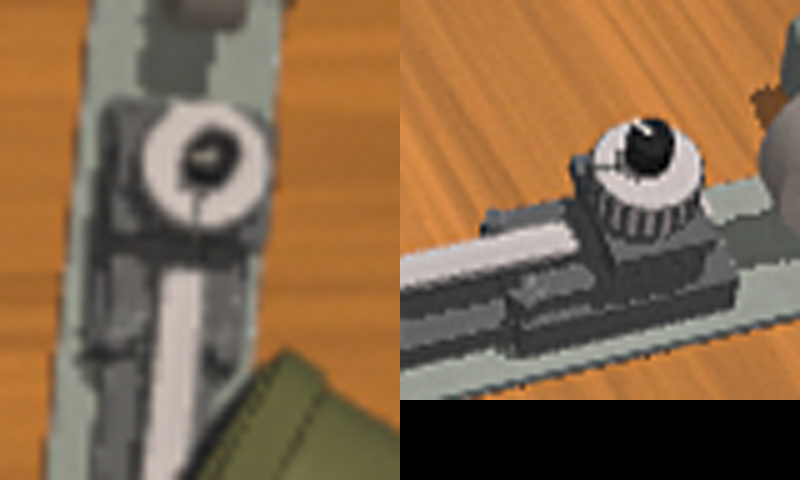

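Call:
move_arm(moves=[[0, 6, 0, 0, 0, 0], [0, 11, 0, 0, 0, 0], [0, 14, 0, 0, 0, 0], [0, 15, 0, 0, 0, 0], [0, 15, 0, 0, 0, 0], [0, 15, 0, 0, 0, 0]])

```text
time_s: 16.78
tool_pos: [0.4103, -0.2423, 0.0505]
tool_rot: [-90.0, -0.0, 170.8]
force: [-0.9, 1.0, -2.8]
grip_width: 0.0258
```

Call:
move_arm(moves=[[-8, 0, -1, 0, 0, 0], [-16, 0, -1, 0, 0, 0], [-24, 0, -1, 0, 0, 0], [-32, 0, -1, 0, 0, 0], [-40, 0, -1, 0, 0, 0], [-46, 0, -1, 0, 0, 0], [-46, 0, -1, 0, 0, 0], [-46, 0, -1, 0, 0, 0]])

```text
time_s: 17.45
tool_pos: [0.4561, -0.2487, 0.0504]
tool_rot: [-90.0, -0.0, 170.9]
force: [-0.6, 0.8, -2.1]
grip_width: 0.0254
```

```bash
python3 look.py jigin 365 415 150 210 330 410 230 310; python3 -c "
from h import *
o=env.get_obs();print(o['qpos'].round(1),o['force'],o['wrist_torque'])"
```

```text
[ 0.4561 -0.2487  0.0504] [-8.9970e+01 -4.0000e-02  1.7086e+02] 17.45
top TCP px [[384.2, 214.7]]
side TCP px [[330.7, 288.2]]
[-16.6  16.4  47.8 114.5 -14.7  55.3 -60.7] [ 0.23590956 -0.14201582 -2.23962948] [-0.07724819  0.23655445  0.00960883]
```

View pics/jigin.png

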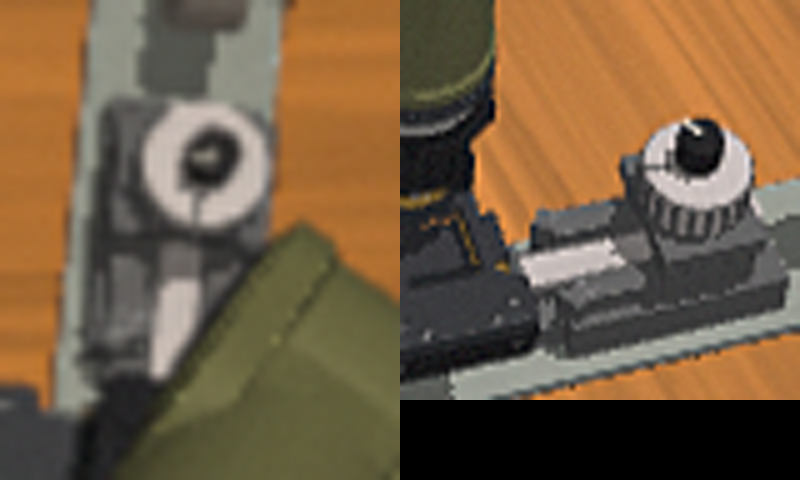

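Call:
move_arm(moves=[[0, 1, 0, 0, 0, 0], [0, 2, 0, 0, 0, 0], [-3, 2, 0, 0, 0, 0], [-5, 2, 0, 0, 0, 0], [-7, 2, 0, 0, 0, 0], [-7, 2, 0, 0, 0, 0], [-7, 2, 0, 0, 0, 0]])

```text
time_s: 18.13
tool_pos: [0.4631, -0.2496, 0.0486]
tool_rot: [-90.0, 0.0, 170.9]
force: [-0.1, -0.2, -2.1]
grip_width: 0.0258
```

Call:
move_arm(moves=[[0, 1, 0, 0, 0, 0], [-1, 1, 0, 0, 0, 0], [-2, 1, 0, 0, 0, 0], [-3, 1, 0, 0, 0, 0], [-4, 1, 0, 0, 0, 0], [-4, 1, 0, 0, 0, 0], [-4, 1, 0, 0, 0, 0]])

```text
time_s: 18.72
tool_pos: [0.4656, -0.2505, 0.0479]
tool_rot: [-90.0, -0.1, 170.8]
force: [-4.7, 0.5, 5.9]
grip_width: 0.0259
```

Call:
move_arm(moves=[[0, -0.6, 0, 0, 0, 0], [-1, -0.6, 0, 0, 0, 0], [-2, -0.6, 0, 0, 0, 0], [-2, -0.6, 0, 0, 0, 0], [-2, -0.6, 0, 0, 0, 0]])

```text
time_s: 19.13
tool_pos: [0.4691, -0.2504, 0.048]
tool_rot: [-90.0, 0.0, 170.9]
force: [-0.0, -0.0, -1.2]
grip_width: 0.0256
```

```bash
python3 -c "
from h import *
o=env.get_obs();print(o['qpos'].round(1),o['tool_pos'],o['force'],o['wrist_torque'])"
```

```text
[-15.8  18.3  47.  112.8 -16.2  55.5 -60.1] [ 0.46909236 -0.25041901  0.04802555] [-0.03598663 -0.02531844 -1.18432244] [ 0.0604596   0.20899286 -0.04323076]
```

Not against the stop yet; push on in small steps.

Call:
move_arm(moves=[[-0.7, 0, 0, 0, 0, 0], [-1.4, 0, 0, 0, 0, 0], [-2, 0, 0, 0, 0, 0], [-2, 0, 0, 0, 0, 0], [-2, 0, 0, 0, 0, 0]])

```text
time_s: 19.55
tool_pos: [0.47, -0.2507, 0.048]
tool_rot: [-90.0, -0.1, 170.8]
force: [-4.4, 2.4, 1.7]
grip_width: 0.0257
```

Call:
move_arm(moves=[[-0.7, 0, 0, 0, 0, 0], [-1.4, 0, 0, 0, 0, 0], [-2, 0, 0, 0, 0, 0], [-2, 0, 0, 0, 0, 0], [-2, 0, 0, 0, 0, 0]])

```text
time_s: 19.97
tool_pos: [0.47, -0.2507, 0.048]
tool_rot: [-90.1, -0.3, 170.8]
force: [-9.8, 3.1, 8.2]
grip_width: 0.026
```

Call:
move_arm(moves=[[1, 0.3, 0, 0, 0, 0], [2, 0.3, 0, 0, 0, 0], [2, 0.3, 0, 0, 0, 0], [2, 0.3, 0, 0, 0, 0]])

```text
time_s: 20.3
tool_pos: [0.47, -0.2507, 0.0479]
tool_rot: [-90.0, -0.1, 170.8]
force: [-4.1, 2.4, 3.6]
grip_width: 0.0253
```

Call:
move_arm(moves=[[0, 0, 0, 0, 0, 0], [0, 0, 0, 0, 0, 0], [0, 0, 0, 0, 0, 0], [0, 0, 0, 0, 0, 0], [0, 0, 0, 0, 0, 0], [0, 0, 0, 0, 0, 0]], claw=44)

```text
time_s: 20.8
tool_pos: [0.4712, -0.251, 0.048]
tool_rot: [-90.0, 0.0, 170.9]
force: [0.3, 0.7, -1.0]
grip_width: 0.0433
```

Call:
move_arm(moves=[[0, -15, 0, 0, 0, 0], [0, -40, 0, 0, 0, 0], [0, -80, 0, 0, 0, 0], [0, -120, 0, 0, 0, 0], [0, -160, 0, 0, 0, 0], [40, -160, 0, 0, 0, 0], [40, -160, 0, 0, 0, 0], [40, -160, 0, 0, 0, 0]])

```text
time_s: 21.47
tool_pos: [0.4304, -0.2445, 0.209]
tool_rot: [-90.3, 0.2, 170.8]
force: [0.1, 0.2, 0.4]
grip_width: 0.0437
```

```bash
python3 look.py injig 350 430 150 246 300 420 210 310; python3 - <<'E'
from h import *
np.set_printoptions(precision=4,suppress=True)
print(env.get_obs()['qpos'].round(1))
P=pc("side",np.load("/tmp/sided.npy"))
m=(P[...,2]>.036)&(P[...,2]<.066)&(P[...,0]>.38)&(P[...,0]<.585)&(abs(P[...,1]+.255+.1575*(P[...,0]-.48))<.02)
Q=P[m]
for x in np.arange(.39,.585,.01):
    q=Q[(Q[:,0]>=x)&(Q[:,0]<x+.01)]
    if len(q)>2: print(round(x,3),len(q),"y",np.percentile(q[:,1],[5,95]),"z",np.percentile(q[:,2],[5,50,95]), q[:,0].min(),q[:,0].max())
E
```

```text
[ 0.4304 -0.2445  0.209 ] [-90.26   0.24 170.8 ] 21.4667
top TCP px [[391.2, 216.9]]
side TCP px [[320.6, 251.3]]
[-24.3  -1.4  50.7 108.1   1.1  72.8 -73. ]
0.41 44 y [-0.258  -0.2378] z [0.04   0.0512 0.0572] 0.41011812860694774 0.41938666826443877
0.42 50 y [-0.2597 -0.2359] z [0.0386 0.0529 0.0579] 0.42001244493447565 0.42985795267303256
0.43 46 y [-0.2624 -0.2386] z [0.0421 0.0549 0.0585] 0.4300329192743349 0.4394907217590049
0.44 44 y [-0.2637 -0.2423] z [0.0393 0.0538 0.0577] 0.44028279152050936 0.4499663901560747
0.45 50 y [-0.2646 -0.2418] z [0.0379 0.0542 0.0589] 0.45005033452719995 0.45949173340236443
0.46 45 y [-0.2659 -0.2443] z [0.0394 0.0546 0.0585] 0.4604049207920129 0.46987441014530973
0.47 42 y [-0.2675 -0.2445] z [0.0412 0.0542 0.058 ] 0.4700021326051058 0.47970280080978817
0.48 47 y [-0.2699 -0.2457] z [0.0433 0.0545 0.0576] 0.4801188673024699 0.48999195044753413
0.49 41 y [-0.2721 -0.2515] z [0.0409 0.0541 0.0575] 0.49038469612296404 0.49970754748012236
0.5 42 y [-0.2714 -0.249 ] z [0.0413 0.0544 0.0587] 0.5000454309567733 0.5097203595430143
0.51 45 y [-0.2736 -0.2515] z [0.04   0.0526 0.0576] 0.5100202408767635 0.5198317675765595
0.52 44 y [-0.2746 -0.2516] z [0.0383 0.0543 0.0589] 0.5200700938286988 0.5296255625605154
0.53 36 y [-0.2829 -0.2452] z [0.0383 0.0446 0.0547] 0.5308487600859614 0.5399689602666876
0.54 46 y [-0.2833 -0.2477] z [0.04   0.0475 0.0535] 0.5400917685662809 0.5495981232991956
0.55 49 y [-0.2839 -0.249 ] z [0.0402 0.0473 0.0548] 0.55037497500811 0.5596058192647981
0.56 52 y [-0.287  -0.2505] z [0.0389 0.0483 0.0555] 0.5600350100927262 0.5698850222197882
0.57 44 y [-0.2886 -0.253 ] z [0.041 0.048 0.054] 0.5700111359085842 0.5799328965230612
0.58 22 y [-0.2816 -0.2534] z [0.0421 0.0464 0.0549] 0.580060956230965 0.5848195491159094
```

View pics/injig.png

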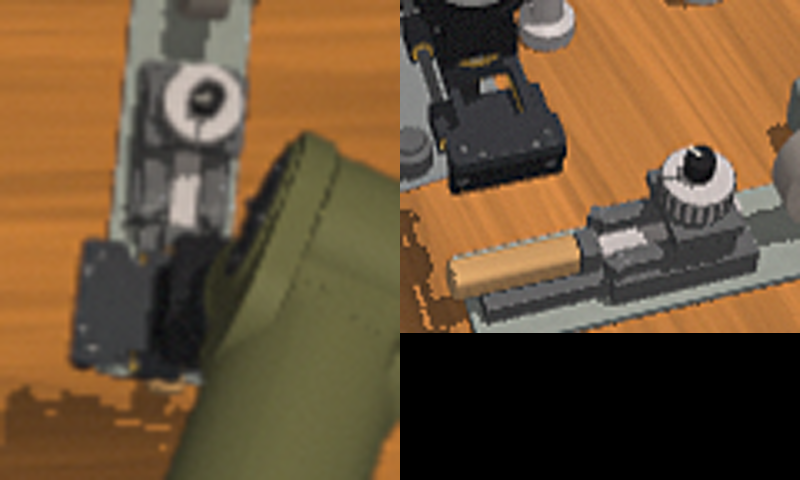

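Call:
move_arm(moves=[[-30, 0, 0, 0, -6, 0], [-65, 0, -1, 0, -13, 0], [-100, 0, -1, 0, -20, 0], [-135, 0, -2, 0, -27, 0], [-165, 0, -2, 0, -34, 0], [-176, 0, -2, 0, -40, 0], [-176, 0, -2, 0, -40, 0], [-176, 0, -2, 0, -40, 0], [-176, 0, -2, 0, -40, 0]], claw=87, newtons=15)

```text
time_s: 22.32
tool_pos: [0.6045, -0.271, 0.2065]
tool_rot: [-90.1, -0.1, -149.3]
force: [-0.3, -0.4, 0.5]
grip_width: 0.086
```

```bash
python3 look.py ringover 340 440 100 220 300 440 150 310; python3 -c "
from h import *
o=env.get_obs();print(o['qpos'].round(1),o['force'],o['wrist_torque'])"
```

```text
[ 0.6045 -0.271   0.2065] [-9.0060e+01 -1.4000e-01 -1.4933e+02] 22.3167
top TCP px [[396.2, 163.2]]
side TCP px [[391.2, 237.0]]
[-11.3  25.2  44.9  84.6 -17.9  77.6 -24.5] [-0.42248432  0.12771262  0.16031178] [-0.1280488   0.13737132 -0.03221294]
```

View pics/ringover.png

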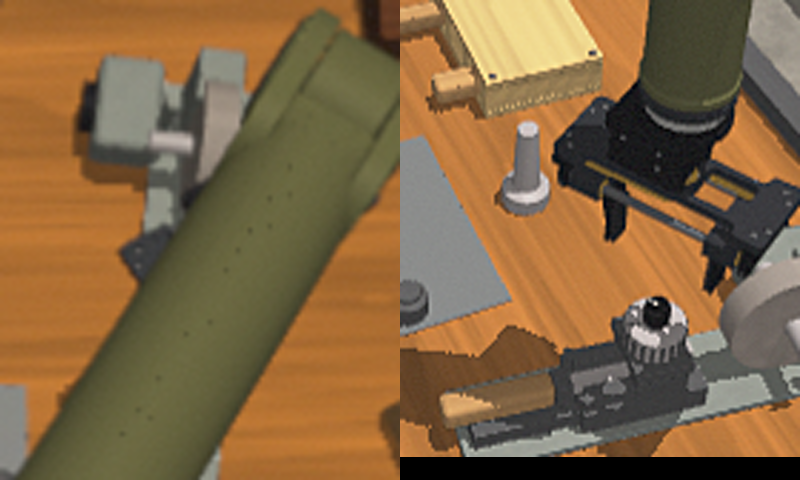

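Call:
move_arm(moves=[[0, 30, 0, 0, 0, 0], [0, 60, 0, 0, 0, 0], [0, 80, 0, 0, 0, 0], [0, 82, 0, 0, 0, 0], [0, 82, 0, 0, 0, 0], [0, 82, 0, 0, 0, 0]])

```text
time_s: 22.92
tool_pos: [0.6059, -0.2709, 0.1276]
tool_rot: [-89.9, 0.1, -149.2]
force: [0.3, 0.2, 0.7]
grip_width: 0.0869
```

```bash
python3 look.py ringnear 340 440 100 220 340 420 210 300
```

```text
[ 0.6059 -0.2709  0.1276] [-8.9910e+01  9.0000e-02 -1.4918e+02] 22.9167
top TCP px [[391.8, 168.4]]
side TCP px [[388.8, 257.2]]
```

View pics/ringnear.png

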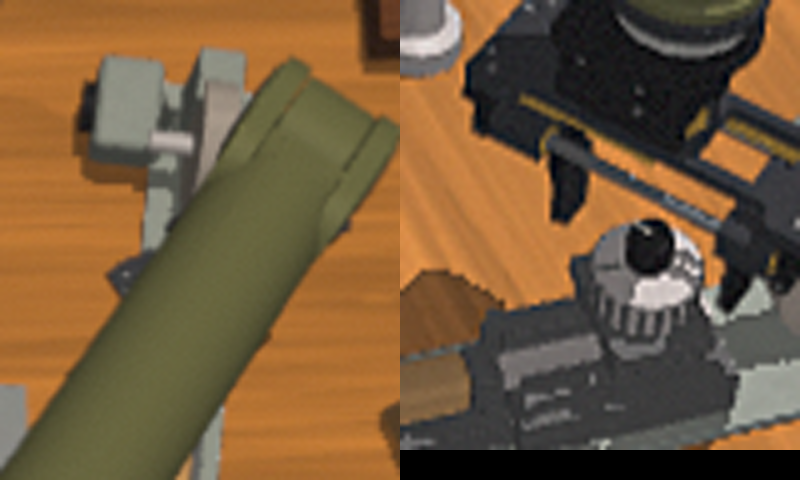

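Call:
move_arm(moves=[[0, 15, 0, 0, 0, 0], [0, 26, 0, 0, 0, 0], [0, 30, 0, 0, 0, 0], [0, 30, 0, 0, 0, 0], [0, 30, 0, 0, 0, 0]])

```text
time_s: 23.43
tool_pos: [0.605, -0.2704, 0.0951]
tool_rot: [-90.0, -0.1, -149.2]
force: [-0.3, -0.8, -0.4]
grip_width: 0.0869
```

```bash
python3 look.py ringdown 340 440 100 220 350 420 220 290
```

```text
[ 0.605  -0.2704  0.0951] [-9.0050e+01 -5.0000e-02 -1.4915e+02] 23.4333
top TCP px [[390.1, 170.8]]
side TCP px [[387.3, 265.0]]
```

View pics/ringdown.png

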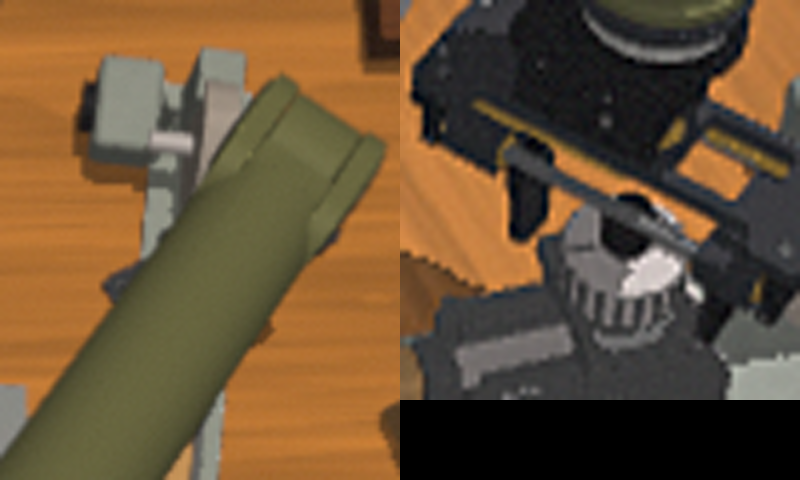

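Fingers straddle the ring, clear of the inner knob. Raise 1 mm and close gently.

Call:
move_arm(moves=[[0, -1, 0, 0, 0, 0], [0, -1, 0, 0, 0, 0], [0, -1, 0, 0, 0, 0], [0, -1, 0, 0, 0, 0], [0, -1, 0, 0, 0, 0], [0, -1, 0, 0, 0, 0], [0, -1, 0, 0, 0, 0]], claw=45, newtons=15)

```text
time_s: 24.12
tool_pos: [0.6056, -0.2707, 0.0969]
tool_rot: [-90.0, 0.0, -149.1]
force: [0.6, -0.7, -1.4]
grip_width: 0.0557
```

```bash
python3 -c "
from h import *
o=env.get_obs();print(o['qpos'].round(1),o['tool_pos'],o['force'],o['wrist_torque'],o['grip_width'])"
```

```text
[ -9.7  30.3  42.3  91.4 -21.7  66.7 -21.8] [ 0.60555918 -0.27072425  0.0969429 ] [ 0.58500426 -0.72790017 -1.37463053] [-0.17393163  0.07163484  0.01626773] 0.055691087108461775
```

Call:
move_arm(moves=[[0, 0, 0, 0, 4, 0], [0, 0, 0, 0, 8, 0], [0, 0, 0, 0, 12, 0], [0, 0, 0, 0, 16, 0], [0, 0, 0, 0, 20, 0], [0, 0, 0, 0, 24, 0], [0, 0, 0, 0, 28, 0], [0, 0, 0, 0, 32, 0], [0, 0, 0, 0, 36, 0], [0, 0, 0, 0, 40, 0], [0, 0, 0, 0, 44, 0], [0, 0, 0, 0, 48, 0], [0, 0, 0, 0, 48, 0]])

```text
time_s: 25.2
tool_pos: [0.6055, -0.2697, 0.0969]
tool_rot: [-90.0, -0.0, 162.8]
force: [-0.5, 1.1, 2.1]
grip_width: 0.0553
```

```bash
python3 look.py ringturn 340 440 100 220 350 420 220 290; python3 -c "
from h import *
o=env.get_obs();print(o['qpos'].round(1),o['tool_pos'],o['force'],o['wrist_torque'],o['grip_width'])"
```

```text
[ 0.6055 -0.2697  0.0969] [-9.0050e+01 -4.0000e-02  1.6279e+02] 25.2
top TCP px [[390.0, 170.5]]
side TCP px [[387.4, 264.3]]
[-16.1  34.   52.2  91.6 -28.4  68.6 -65. ] [ 0.60546285 -0.26977921  0.09693456] [-1.7808832   2.20233643  2.80524613] [ 0.35970186  0.40429866 -0.07587227] 0.055794851254542824
```

View pics/ringturn.png

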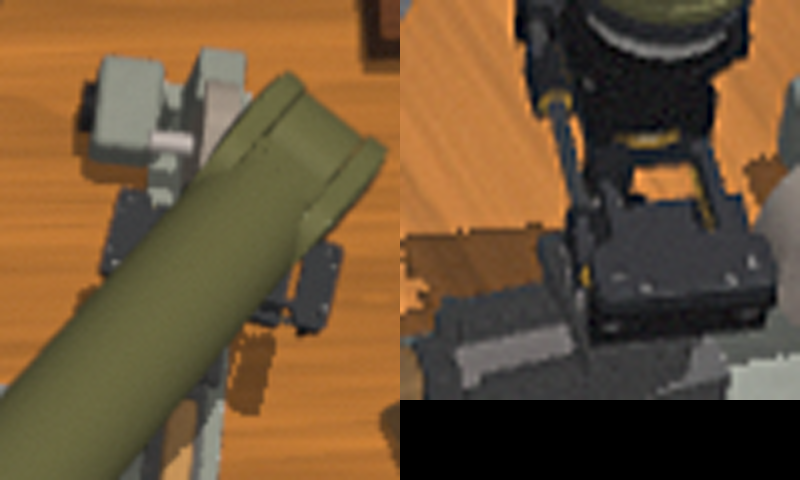

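Call:
move_arm(moves=[[0, 0, 0, 0, 3, 0], [0, 0, 0, 0, 6, 0], [0, 0, 0, 0, 9, 0], [0, 0, 0, 0, 12, 0], [0, 0, 0, 0, 12, 0]])

```text
time_s: 25.72
tool_pos: [0.6056, -0.2696, 0.0969]
tool_rot: [-90.1, -0.1, 150.9]
force: [-0.7, 3.4, 3.1]
grip_width: 0.0557
```

```bash
cat > st.py <<'E'
from h import *
o=env.get_obs();print(o['qpos'].round(1),o['tool_pos'].round(4),o['tool_rot'].round(2),o['force'].round(2),o['wrist_torque'].round(3),o['grip_width'])
E
python3 st.py
```

```text
[-17.6  35.1  54.8  91.6 -30.3  69.2 -75.8] [ 0.6056 -0.2696  0.0969] [-9.0070e+01 -5.0000e-02  1.5091e+02] [-0.66  3.36  3.14] [ 0.658  0.395 -0.063] 0.055674689855992214
```

Call:
move_arm(moves=[[0, 0, 0, 0, 2, 0], [0, 0, 0, 0, 4, 0], [0, 0, 0, 0, 6, 0], [0, 0, 0, 0, 6, 0]])

```text
time_s: 26.05
tool_pos: [0.6056, -0.2695, 0.0969]
tool_rot: [-90.1, -0.1, 145.0]
force: [-1.1, 4.5, 3.3]
grip_width: 0.0557
```

```bash
python3 st.py
```

```text
[-18.3  35.7  56.   91.7 -31.2  69.6 -81.1] [ 0.6056 -0.2695  0.0969] [-9.0080e+01 -6.0000e-02  1.4498e+02] [-1.08  4.52  3.33] [ 0.819  0.448 -0.08 ] 0.05567568459316548
```

Call:
move_arm(moves=[[0, 0, 0, 0, 2, 0], [0, 0, 0, 0, 4, 0], [0, 0, 0, 0, 6, 0], [0, 0, 0, 0, 6, 0]])

```text
time_s: 26.38
tool_pos: [0.6061, -0.2697, 0.097]
tool_rot: [-90.1, 0.0, 139.1]
force: [-0.8, 3.0, 3.3]
grip_width: 0.0554
```

```bash
python3 st.py
```

```text
[-19.   36.4  57.2  91.7 -32.2  69.9 -86.4] [ 0.6061 -0.2697  0.097 ] [-9.0060e+01  1.0000e-02  1.3907e+02] [-0.82  2.98  3.28] [0.718 0.091 0.379] 0.05543851358112247
```

Call:
move_arm(moves=[[0, 0, 0, 0, 2, 0], [0, 0, 0, 0, 4, 0], [0, 0, 0, 0, 4, 0]])

```text
time_s: 26.63
tool_pos: [0.6061, -0.2696, 0.097]
tool_rot: [-90.1, -0.0, 135.1]
force: [0.4, 4.0, 3.5]
grip_width: 0.0559
```

```bash
python3 st.py
```

```text
[-19.5  36.8  58.1  91.7 -32.8  70.1 -90. ] [ 0.6061 -0.2696  0.097 ] [-90.07  -0.   135.05] [0.44 4.04 3.54] [0.895 0.056 0.385] 0.05594632576154658
```

Call:
move_arm(moves=[[0, 0, 0, 0, 0, 0], [0, 0, 0, 0, 0, 0], [0, 0, 0, 0, 0, 0], [0, 0, 0, 0, 0, 0], [0, 0, 0, 0, 0, 0], [0, -20, 0, 0, 0, 0], [0, -50, 0, 0, 0, 0], [0, -85, 0, 0, 0, 0], [0, -120, 0, 0, 0, 0], [0, -150, 0, 0, 0, 0], [0, -150, 0, 0, 0, 0], [0, -150, 0, 0, 0, 0]], claw=87)

```text
time_s: 27.63
tool_pos: [0.606, -0.2718, 0.249]
tool_rot: [-90.1, 0.2, 134.8]
force: [0.6, -0.4, 0.0]
grip_width: 0.0869
```

```bash
python3 st.py; python3 look.py done1 340 440 100 220 330 420 210 300
```

```text
[-21.5  30.4  63.2  81.6 -27.1  84.1 -94.1] [ 0.606  -0.2718  0.249 ] [-90.08   0.22 134.83] [ 0.62 -0.4   0.04] [0.051 0.202 0.029] 0.08690428284200549
[ 0.606  -0.2718  0.249 ] [-90.08   0.22 134.83] 27.6333
top TCP px [[398.9, 159.4]]
side TCP px [[393.6, 225.3]]
```

View pics/done1.png

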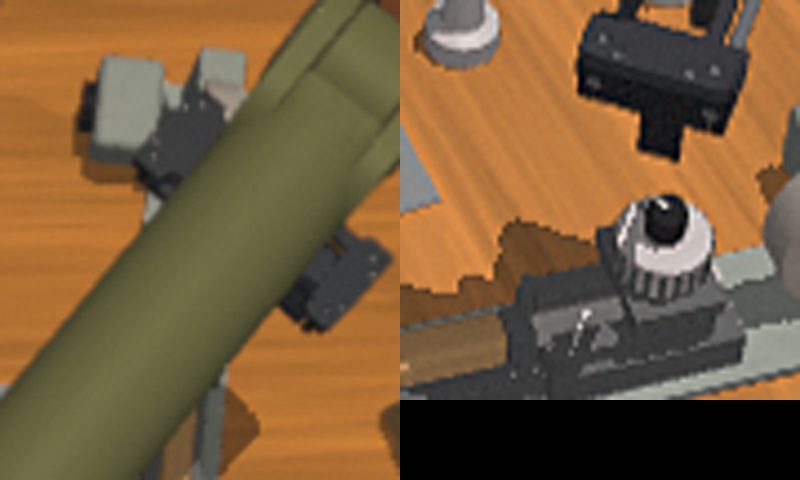

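Call:
move_arm(moves=[[40, 0, 0, 0, -7, 0], [80, 0, 0, 0, -14, 0], [120, 0, 0, 0, -21, 0], [160, 0, 0, 0, -28, 0], [200, 0, 0, 0, -35, 0], [240, 0, 0, 0, -42, 0], [280, 0, 0, 0, -45, 0], [280, 0, 0, 0, -45, 0], [280, 0, 0, 0, -45, 0]])

```text
time_s: 28.48
tool_pos: [0.4047, -0.0672, 0.2454]
tool_rot: [-90.0, -0.2, -179.6]
force: [0.2, 0.0, -1.2]
grip_width: 0.0873
```

```bash
python3 st.py; python3 look.py done2 340 440 100 220 330 430 200 300; python3 fit3.py; python3 - <<'E'
from h import *
for c in("side","top"):
    p=np.load(f"/tmp/{c}p.npy"); cv2.imwrite(f"pics/{c}_final.png",p[:,:,::-1])
E
```

```text
[-38.3 -17.   36.7 114.3  10.3  79.9 -94.2] [ 0.4047 -0.0672  0.2454] [ -89.97   -0.19 -179.57] [ 0.2   0.02 -1.21] [-0.092  0.121  0.004] 0.0873447664679933
[ 0.4047 -0.0672  0.2454] [ -89.97   -0.19 -179.57] 28.4833
top TCP px [[335.8, 225.5]]
side TCP px [[283.0, 194.7]]
[ 0.4071 -0.0726  0.2459] -0.180794316883663Traceback (most recent call last):
  File "fit3.py", line 16, in <module>
    f,r=fitl(Q); print(c,"blade n",len(Q),"slope",np.degrees(np.arctan(f[0])),"y@.52",np.polyval(f,.52),"pred",tp[1]+np.tan(a)*(.52-tp[0]),"xmax",np.percentile(Q[:,0],[98,100]),"w",r[:,2],'z',np.median(Q[:,2]),zb)
        ~~~~^^^
  File "fit3.py", line 5, in fitl
    xs=np.linspace(Q[:,0].min(),Q[:,0].max()+1e-6,nb+1); r=[]
                   ~~~~~~~~~~^^
    return umr_minimum(a, axis, None, out, keepdims, initial, where)
ValueError: zero-size array to reduction operation minimum which has no identity
```

View pics/done2.png

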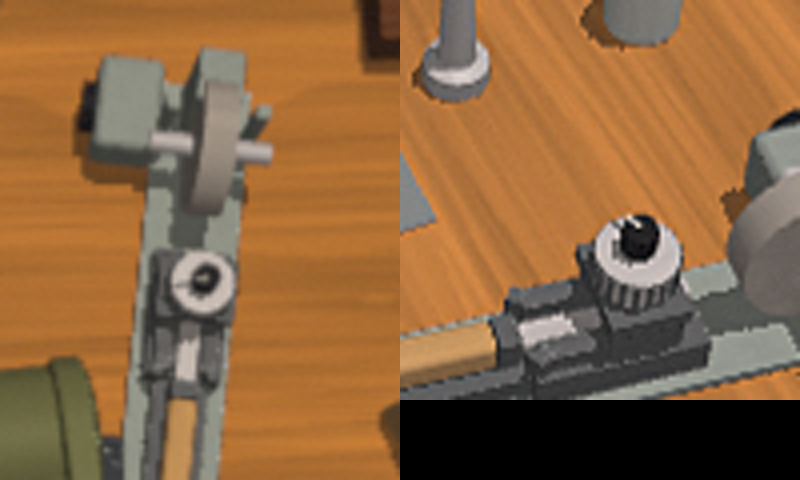

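View pics/side_final.png

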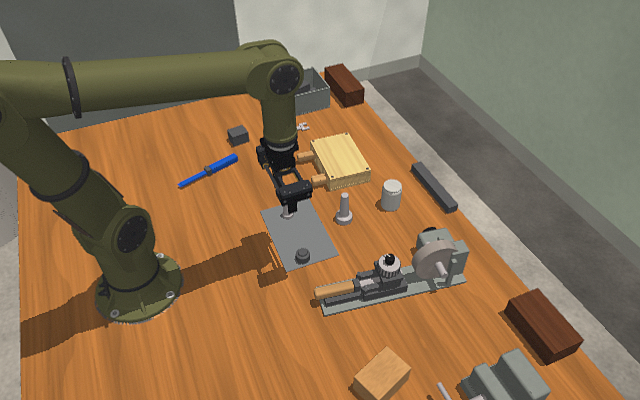

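Call:
move_arm(moves=[[-30, 0, 0, 0, 0, 0], [-60, 0, 0, 0, 0, 0], [-60, 0, 0, 0, 0, 0], [-60, 0, 0, 0, 0, 0]])

```text
time_s: 28.92
tool_pos: [0.4687, -0.0737, 0.2459]
tool_rot: [-89.8, -0.1, 179.7]
force: [-0.5, -1.0, -0.4]
grip_width: 0.0872
```

```bash
python3 st.py; python3 - <<'E'
from h import *
rows=[]
for c,(a,b,e,f) in (("side",(374,404,248,278)),("top",(378,404,156,182))):
    q=cv2.imread(f"pics/{c}0.png"); n=read_camera(c)[0][:,:,::-1]
    rows.append(np.hstack([cv2.resize(i[e:f,a:b],(390,290),interpolation=cv2.INTER_CUBIC) for i in (q,n)]))
cv2.imwrite("pics/knobcmp.png",np.vstack(rows))
E
```

```text
[-40.7  -6.7  43.5 107.2   4.9  77.8 -88.7] [ 0.4687 -0.0737  0.2459] [-8.9780e+01 -1.4000e-01  1.7968e+02] [-0.53 -1.02 -0.37] [-0.09   0.217  0.005] 0.08718069142459683
```

View pics/knobcmp.png

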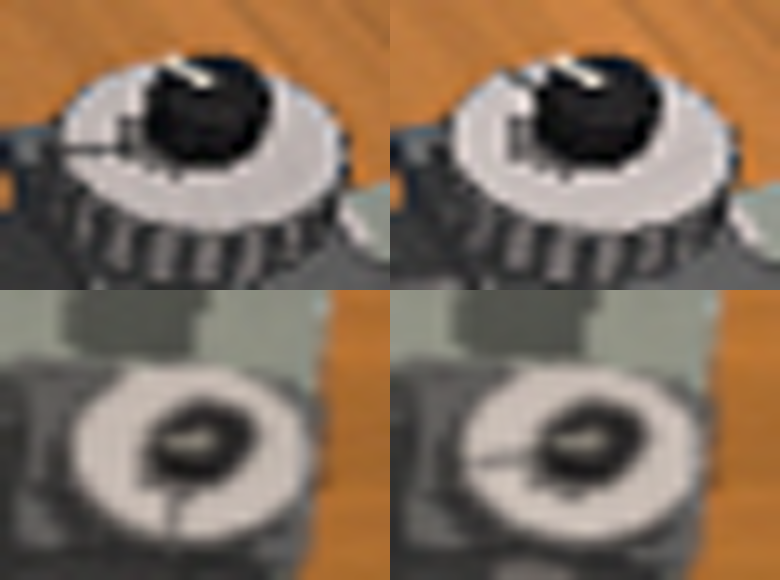

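```bash
python3 - <<'E'
from h import *
np.set_printoptions(precision=4,suppress=True)
for t in ("sleeve","cutter","arbor","file_mid","driver_mid"):
    for r in models.spot_in(t,"side")[:2]: print(t,np.array(r['point']),r['score'])
p,d=read_camera("side");P=pc("side",d)
m=(P[...,2]>.05)&(P[...,2]<.06)&(P[...,0]>.38)&(P[...,0]<.56)&(abs(P[...,1]+.255+.1575*(P[...,0]-.48))<.02)
print(P[m][:,0].min(),np.percentile(P[m][:,2],50))
print(job.sign_off())
E
```

```text
sleeve [0.4518 0.0699 0.027 ] 0.48
cutter [ 0.4346 -0.1005  0.0263] 0.75
cutter [0.5564 0.4705 0.0042] 0.58
arbor [ 0.6041 -0.0135  0.0337] 0.85
arbor [ 0.753  -0.0232  0.0669] 0.59
file_mid [ 0.477  -0.2614  0.0544] 0.5
0.4103448788271991 0.054674084352001315
the job is handed in; nothing more can be done
None
```

The scraper is in the sharpening jig, clamped, and the job is handed in. It took about 29 s of the 72 s allowed.

- **Turn-round:** I drew the scraper out of the middle bay by its blade, turned it, laid it on the mat between the sleeve and the cutter, and let go. I then regripped it by the wooden handle.
- **Into the jig:** I slid it in blade first, flat on the saddle, and pushed until it stopped. The push built up to about 10 N with no further movement, which I took as the stop.
- **Clamping:** After letting go, I turned only the outer ring clockwise until the torque jumped to about 0.38 N m and the fingers slipped. That was about 70°.

**Last checks**
- The ring's mark has moved round clockwise, and the inner knob's white line looks the same as before in both cameras.
- The scraper sits flat. Its handle end is at x ≈ 0.410 m, against about 0.408 m expected with the blade home, which is within camera error.
- The sleeve, cutter and arbor were found within about 4 mm of where they started, which is as precise as the detector gets.

**Unresolved or disagreeing**
- The two cameras differed by 4–7 mm in y, so I used their mean, checked against the tool position.
- In the last check the network reported the file at the jig, where the scraper's handle is, and did not find the driver. Both looked untouched in the final picture.
- While I backed the arm away, joint 2 read -17.0° against its -17.29° limit. I moved it clear, and no reading passed the limit.

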